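# Lever a heavy instrument base up onto its swing-down legs

## Robot

A 6-joint arm with a two-finger parallel gripper is mounted at the origin on the work surface; the furniture and walls round the work are solid. World frame = base frame: x ahead of the robot, y to its left, z up, the work surface at z = 0. Lengths are in mm, angles in degrees, forces in N, time in s.
With the tool pointing down it reaches from about 350 to 850 mm from the base axis. Payload 8.1 kg.
Tool frame: the origin (TCP) lies midway between the tips of the shut fingers; the grasp point (between the pads) lies 19 mm behind it; z points along the fingers, y is the direction in which the jaws open and shut (so a half turn about z gives the same grasp; the last joint's range is limited). The gripper opens to 85 mm and grips with 20 to 120 N. Pads are 22 mm wide; open, the fingers measure 114 mm over their backs; the gripper's body (76 mm by 85 mm) begins 54 mm behind the grasp point. The pads swing forward as they close: fully open they stand 13 mm farther back than shut.
Start: joints at [-76.971, 7.471, 85.268, -0, 87.261, -4.893], TCP at [184.655, -570.884, 231.292] pointing down, gripper open.
Joint ranges: [-169.43, 169.43], [-51.17, 129.36], [1.28, 143.12], [-76.62, 256.62], [0, 156.53], [-152.29, 152.29]. Speed limits (degrees/s): [136.94, 136.94, 159.86, 180, 180, 180].

## Interface

Orientations are given as [roll, pitch, yaw] about the fixed x, y, z axes, in that order (R = Rz(yaw) Ry(pitch) Rx(roll)).
In Python, from bench import r gives the robot as it stands.
- The arm moves only by the tool carry_out, never from a script. Its argument "increments" is a list of rows, each a list of 3 entries, a list of its own where there are three numbers: the shift along the tool's x, y, z in m, then the turn, a rotation vector about the tool's x, y, z in rad, then the closure, from 0 (fully open) to 1 (shut). A call has 1 to 12 rows; each row shifts and turns the pose as measured when the row begins, along the tool's axes as they then stand; what a row does not reach is not made up. A row lasts 1/10 s, in which the tool goes at most 50 mm and 8.59 degrees, less where a joint would pass 70% of its speed; a pose out of reach is approached as far as the arm can. A call with a gripper value outside its range is refused whole. The fingers move at their own pace and stop on an object; "newtons" is the grip in N (left out, the last holds). Time passes only in rows, so rows that do not move let the fingers close. It gives the time, the measured TCP pose, the force and the opening at its end, in the units of the state.
- r.sense(): the state, without advancing time (a new reading comes with each control period).
- r.snapshot(name): name is "side" or "top" or "wrist"; returns a dict with "image" (420x560x3 uint8, blue, green, red), "vertical_fov" (degrees; the focal length in pixels is half the picture's height over the tangent of half this angle, whatever the lens; pixels are square), "cx", "cy" (the principal point, pixels), "rvec" (rotation vector, rad) and "tvec" (3), from world to camera coordinates, as OpenCV has them. Camera axes: x right, y down, z forward; pixel columns grow to the right and rows downward; lengths in mm; the calibration is good to about 2 mm. The wrist camera is an equidistant fisheye: a pixel r from the principal point sees the ray r / f radians off the axis. A picture is of the moment at which its call begins. There is no depth.
- r.hand_in(): hands the job in, once; it reports no verdict.
The state is a dict: "time": time; "joint_pos": joint angles; "qd": joint speeds; "joint_efforts": joint torques, N m; "tool_pos": TCP position; "tcp_rot": TCP orientation; "ft_force": force on the tool from outside, world axes, zero at the start; "wrist_torque": the same for the moment, N m; "finger_gap": finger opening in mm.
Only numpy, scipy, OpenCV 4.12 (cv2) and the standard library are available. Lean on these libraries where they do the work, as an engineer would, in place of code of your own. Each camera call takes 0.05 s, during which the arm holds its last target.

## Task

Take the pry bar by its grip, slide its toe over the fulcrum block and under the middle of the heavy base's front edge until it meets the rib, and slowly lever the edge up just far enough for the two side legs to swing upright - no more than a few millimetres further. Then ease it down gently so that the base stands on its legs, and let go of the bar, leaving it on the fulcrum or lying on the bench. Do not shove the base along the bench, touch it with the gripper or disturb the glassware and vials.

Things in the scene. Friction and masses are not known exactly. Their poses are not given: they have to be found in the camera images.
- bar_grip (a point): centre of the black grip (110 long, 22 wide, 24 mm high; 52.5 mm behind to 57.5 mm ahead of this point) of the 265 mm, 0.25 kg pry bar, which starts flat on the bench. x runs along the bar to the toe, whose end is 212.5 mm ahead; z up when the bar lies flat. The bar's flat underside is 12 mm below this point, the top of its 20 mm wide, 8 mm thick blade 4 mm below
- bar_toe (a point): end of the pry bar's toe, middle of its 5 mm thickness and 20 mm width (last 40 mm of the blade is 5 mm thick, top flush with the blade's top); same axes as bar_grip
- base: loose dark steel base, 3.5 to 7 kg, a slab 150 (x) by 160 (y) by 30 mm on four 28 mm high feet, with a round boss on top (to 100 mm). Origin: on the bench under its centre; -x is its front, z up. A rib 60 mm wide hangs under the slab, down to 6 mm above the bench, its face 32 mm behind the front face: it stops the bar's toe
- base_lip (a point): middle of the lower edge of the base's front face (28 mm above the bench at the start); the edge that the bar lifts; axes as the base's
- base_rear (a point): bottom of the base at the middle of its rear edge (bench height at the start); axes as the base's
- legs (a joint): angle of the two side legs on one shaft, 15 mm behind the front face, 40 mm above the bench: 0 = square to the base (at their stop), positive = feet splayed rearward. Gravity and a light spring swing them down by themselves as the edge rises; they start at 0.5 to 0.8 rad, dragging on the strips, and reach 0 when the shaft is 44 mm above the strips (edge raised about 6 to 13 mm)
- foot (a point): lower end of the legs (middle between the two), 44 mm from their shaft
- strips: two fixed steel strips 18 mm wide and 85 mm long on the bench, one under each leg, with the base's axes
- strip_top (a point): top face of one strip below the leg shaft; 2 to 7 mm above the bench
- ridge (a point): middle of the rounded top ridge of the fixed steel fulcrum block, 32 mm above the bench, 42 to 55 mm in front of the base's front face; ridge along its y axis, 60 mm long; x axis roughly that of the base
- bar: the pry bar itself; origin on its underside at mid-length, axes as bar_grip
- flask_a: conical glass flask, 64 mm wide and 105 mm tall, a bystander; origin under its centre
- beaker_a: small glass beaker, 61x55x70 mm, a bystander; origin under its centre
- vial_1: white vial with white cap, 27 mm wide, 48 mm tall, a bystander; origin under its centre
- vial_2: white vial with dark cap, 28 mm wide, 52 mm tall, a bystander; origin under its centre

How it is judged (in metres and radians):
On the way, in this order (a step that is already met when the one before it is completed fails the run):
1. the bar's toe is under the front edge of the base, at least 20 mm in and within 20 mm of its middle (x of bar_toe in the frame of base above -0.055 m and y of bar_toe in the frame of base between -0.02 and 0.02 m and z of bar_toe in the frame of base below 0.03 m), for 0.1 s.
2. the edge is raised on the bar and the legs have swung down square to the base (value of joint legs below 0.06 rad and contact force between bar and base above 3 N), for 0.1 s.
At the end, for the whole second after the job is handed in: the base stands at rest on its legs: legs within 0.08 rad of square to the base, more than 5 N on the strips, front edge over 31 mm up; the bar lies at rest on the fulcrum or bench (below 0.12 m) (value of joint legs below 0.08 rad and contact force between base and strips above 5 N and height (world z) of base_lip above 0.031 m and linear speed of base below 0.01 m/s and linear speed of bar below 0.02 m/s and height (world z) of bar below 0.12 m); the robot touches nothing.
It fails at once if rough levering: more than 60 N between bar and base, or the base raised, dropped or bumped faster than 30 mm/s (contact force between bar and base above 60 N or linear speed of base above 0.03 m/s).
It fails at once if lifted too far: legs down and their feet more than 6 mm above the strips (value of joint legs below 0.1 rad and z of foot in the frame of strip_top above 0.006 m).
It fails at once if the base is shoved along the bench: its rear edge moves more than 6 mm (distance of base_rear from where it was at the start of the episode above 0.006 m).
It fails at once if the gripper or arm touches the base (contact force between any of the fingers, the arm and base above 2 N).
It fails at once if a bystander is moved more than 20 mm (distance of any of flask_a, beaker_a, vial_1, vial_2 from where it was at the start of the episode above 0.02 m).
It also fails if it takes over 51 s, if anything falls off the work surface, if the arm or the gripper's body presses on something with over 40 N, if the wrist force passes 120 N, or if a joint passes its speed limit or range.

## Working session

There is one attempt and no reset: what is moved stays moved. The work goes in short steps, Python scripts to look and compute and a tool call to move; the robot and the scene stay as the last step left them, time stands still between calls to the robot, and variables do not carry over. Pictures are saved under pics/ and viewed, and the job is handed in when it is done.

Besides the shell and the picture viewer there is one more tool, called after "Call:" by a JSON object that holds its "fn" and its "kwargs". carry_out: Moves the arm, as the interface text tells. Its arguments: {"type":"object","properties":{"increments":{"type":"array"},"newtons":{"type":"number"}},"required":["increments"]}

```bash
mkdir -p pics; ls; cat > h.py <<'E'
import numpy as np, cv2, json
from bench import r
def snap(name,fn):
    s=r.snapshot(name); cv2.imwrite('pics/'+fn+'.png',s['image'])
    np.savez('pics/'+fn+'.npz',**{k:v for k,v in s.items()})
    return s
def K(s):
    h=s['image'].shape[0]; f=h/2/np.tan(np.radians(float(s['vertical_fov'])/2)); return f
def ray(s,u,v,fish=False):
    f=K(s); x=(u-float(s['cx']))/f; y=(v-float(s['cy']))/f
    if fish:
        t=np.hypot(x,y); d=np.array([x/t*np.sin(t),y/t*np.sin(t),np.cos(t)]) if t>0 else np.array([0,0,1.])
    else: d=np.array([x,y,1.])
    R=cv2.Rodrigues(np.array(s['rvec'],float))[0]; t=np.array(s['tvec'],float).ravel()
    return -R.T@t, R.T@d
def atz(s,u,v,z,fish=False):
    o,d=ray(s,u,v,fish); return o+d*(z-o[2])/d[2]
def proj(s,P):
    f=K(s);R=cv2.Rodrigues(np.array(s['rvec'],float))[0]; p=R@np.array(P,float)+np.array(s['tvec'],float).ravel()
    return p[0]/p[2]*f+float(s['cx']),p[1]/p[2]*f+float(s['cy'])
def load(fn): return dict(np.load('pics/'+fn+'.npz'))
E
python3 - <<'E'
from h import *
for n in ['side','top','wrist']:
    s=snap(n,n+'0'); print(n,s['vertical_fov'],s['cx'],s['cy'],ray(s,s['cx'],s['cy']))
print(r.sense())
E
```

```text
pics
side 54.60744574030642 280.31902898398874 213.34747959413946 (array([ 407.77163205, -548.67480842,  668.81950293]), array([ 0.0304144 ,  0.69082321, -0.72238373]))
top 46.76578043767884 282.23899087911894 203.5614134915407 (array([ 220.47976571,   33.58623896, 1087.12241217]), array([ 0.1759606 ,  0.00543727, -0.98438219]))
wrist 65.70646984690485 281.4815219151081 208.58976249537008 (array([ 258.81563322, -545.66281766,  373.34824731]), array([-0.29195662, -0.09331567, -0.95186843]))
{'time': 0.15, 'joint_pos': array([-7.69723278e+01,  7.50511775e+00,  8.53160657e+01,  6.09882735e-04,
        8.72621968e+01, -4.89301839e+00]), 'qd': array([ 0.03658343, -0.13379632, -0.22371513, -0.06192704, -0.0143882 ,
       -0.05938625]), 'joint_efforts': array([ 1.38891377e-03, -5.70062077e+01, -5.01158166e+01, -1.78331347e-04,
        9.75400413e-03,  2.90337789e-05]), 'tool_pos': array([ 184.54751795, -570.45826609,  230.47521871]), 'tcp_rot': array([-1.79916976e+02, -7.71887917e-03,  1.79206555e+01]), 'ft_force': array([ 0.03281915,  0.56970223, -0.16697093]), 'wrist_torque': array([-0.04916548,  0.05625153,  0.02032735]), 'finger_gap': 85.48980973831561}
```

View pics/top0.png

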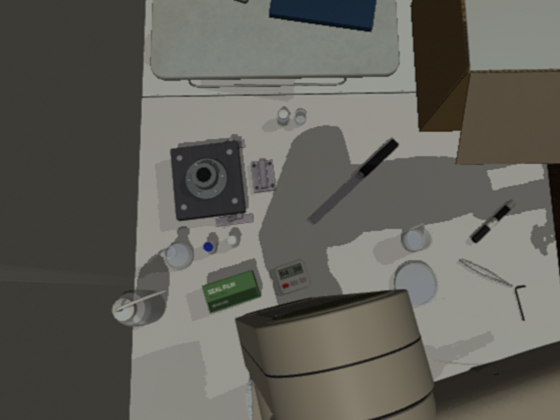

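View pics/side0.png

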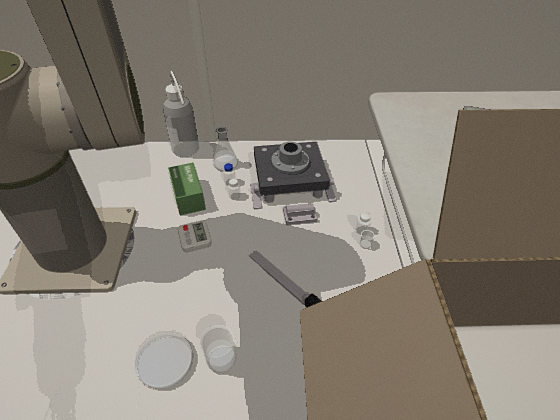

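View pics/wrist0.png

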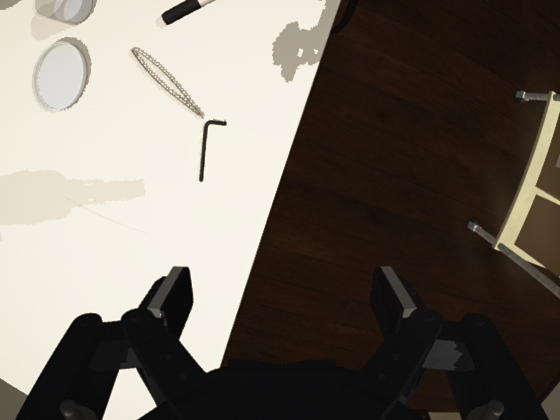

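The top view shows the base at about (208,180), with its front facing right (world −y). The fulcrum is at (263,174), the bar runs from toe (312,219) to grip (380,157), and the vials are at (284,115) and (300,117). Next I'll enlarge the crops to measure these.

```bash
python3 - <<'E'
from h import *
a=cv2.imread('pics/top0.png')[100:250,150:410]; cv2.imwrite('pics/t0c.png',cv2.resize(a,None,fx=3,fy=3,interpolation=cv2.INTER_CUBIC))
b=cv2.imread('pics/side0.png')[130:320,200:400]; b=cv2.convertScaleAbs(b,alpha=1.3,beta=20);cv2.imwrite('pics/s0c.png',cv2.resize(b,None,fx=3,fy=3,interpolation=cv2.INTER_CUBIC))
E
```

```text
(no output)
```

View pics/t0c.png

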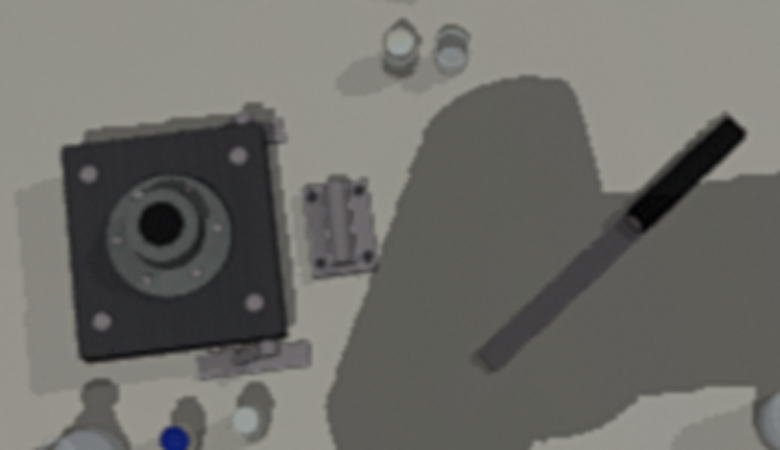

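View pics/s0c.png

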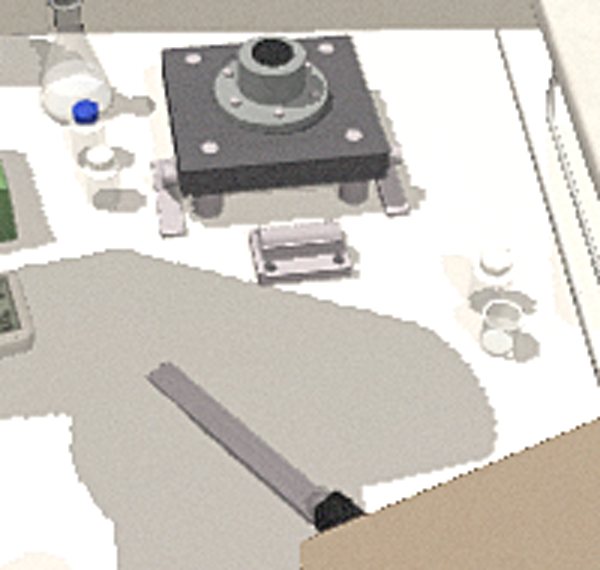

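```bash
python3 - <<'E'
from h import *
T=load('top0');S=load('side0')
t=lambda u,v:(150+u/3-1/3,100+v/3-1/3); s=lambda u,v:(200+u/3-1/3,130+v/3-1/3)
def P(u,v,z,w='t'): return np.round(atz(T,*t(u,v),z) if w=='t' else atz(S,*s(u,v),z),1)
print('base top'); 
for c in [(64,148),(265,125),(284,333),(82,358)]: print(P(*c,58))
print('screws t',[P(*c,58) for c in [(88,174),(238,155),(254,302),(101,321)]])
print('base side')
for c in [(350,38),(388,155),(178,170),(163,50)]: print(P(*c,58,'s'))
print('screws s',[P(*c,58,'s') for c in [(325,49),(354,135),(209,147),(193,59)]])
print('lower',P(388,175,28,'s'),P(180,192,28,'s'))
print('boss top',P(161,223,100),P(272,52,100,'s'))
print('ridge t',P(339,180,32),P(344,263,32)); print('ridge s',P(345,230,32,'s'),P(262,232,32,'s'))
print('block t',P(305,187,0),P(365,180,0),P(377,270,0),P(315,278,0))
print('bar toe t',P(486,363,8),'grip end',P(735,125,24),'joint',P(632,222,16)); print('toe s',P(160,370,8,'s'),'joint',P(318,502,8,'s'))
print('vials',P(400,44,50),P(451,60,10),P(497,262,50,'s'),P(500,340,0,'s'))
E
```

```text
base top
[530.3 282.3  58. ]
[545.3 134.8  58. ]
[390.2 120.9  58. ]
[374.4 265.4  58. ]
screws t [array([510.3, 264.2,  58. ]), array([522.8, 154.5,  58. ]), array([413.2, 142.5,  58. ]), array([401. , 252.4,  58. ])]
base side
[531.7 278.9  58. ]
[546.4 132.6  58. ]
[389.  119.5  58. ]
[376.2 265.5  58. ]
screws s [array([509.6, 264.2,  58. ]), array([523.1, 156. ,  58. ]), array([412.3, 144.6,  58. ]), array([400.8, 253. ,  58. ])]
lower [550.5 143.   28. ] [389.6 127.5  28. ]
boss top [462.3 203.  100. ] [461.7 205.4 100. ]
ridge t [509.8  81.9  32. ] [446.3  78.6  32. ]
ridge s [511.1  80.   32. ] [449.9  79.3  32. ]
block t [513.5 109.6   0. ] [518.3  63.3   0. ] [447.3  54.9   0. ] [441.9 102.2   0. ]
bar toe t [373.4 -25.9   8. ] grip end [ 550. -218.   24.] joint [ 477.8 -138.1   16. ]
toe s [375.7 -28.1   8. ] joint [ 476.  -135.5    8. ]
vials [609.1  34.7  50. ] [610.4  -4.6  10. ] [611.5  28.4  50. ] [616.5  -0.9   0. ]
```

```bash
python3 - <<'E'
from h import *
T=load('top0');S=load('side0')
def tri(a,b):
    o1,d1=ray(T,*a);o2,d2=ray(S,*b);d1/=np.linalg.norm(d1);d2/=np.linalg.norm(d2)
    A=np.stack([d1,-d2],1);k=np.linalg.lstsq(A,o2-o1,rcond=None)[0];p=o1+k[0]*d1;q=o2+k[1]*d2
    return np.round((p+q)/2,0),round(np.linalg.norm(p-q),1)
print(tri((457,163),(300,310)),tri((467,70),(430,262)),tri((420,130),(300,310)),tri((413,0),(455,110)),tri((467,70),(435,260)))
a=cv2.imread('pics/top0.png')[0:240,330:560]; cv2.imwrite('pics/t0d.png',cv2.resize(a,None,fx=2.5,fy=2.5,interpolation=cv2.INTER_CUBIC))
b=cv2.imread('pics/side0.png')[90:420,280:560]; cv2.imwrite('pics/s0d.png',cv2.resize(b,None,fx=1.8,fy=1.8,interpolation=cv2.INTER_CUBIC))
E
```

```text
(array([ 446., -285.,  217.]), np.float64(0.9)) (array([ 587., -281.,  307.]), np.float64(0.3)) (array([ 487., -242.,  171.]), np.float64(78.3)) (array([ 628., -158.,  429.]), np.float64(23.3)) (array([ 589., -281.,  309.]), np.float64(5.4))
```

View pics/t0d.png

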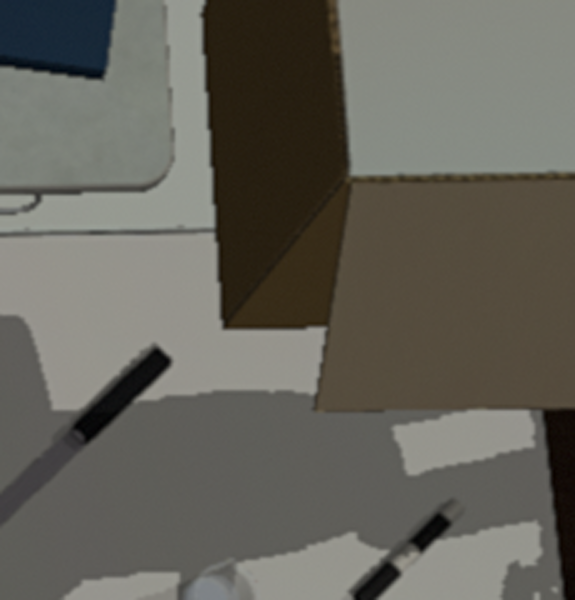

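View pics/s0d.png

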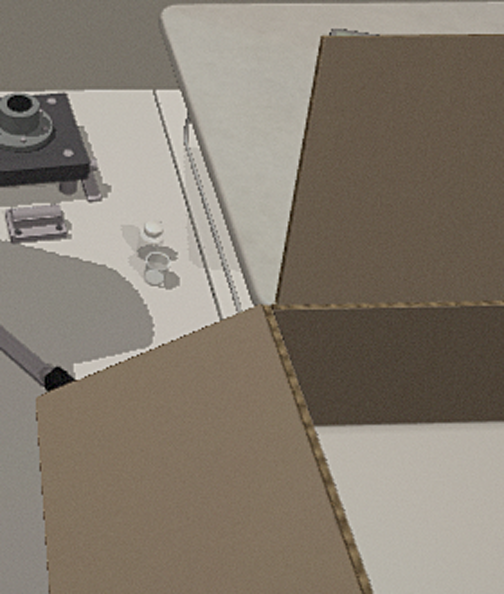

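Call:
{"fn": "carry_out", "kwargs": {"increments": [[[0.0234,-0.0249,0.0025],[0,0,0],0],[[0.0234,-0.0249,0.0025],[0,0,0],0],[[0.0234,-0.0249,0.0025],[0,0,0],0],[[0.0234,-0.0249,0.0025],[0,0,0],0],[[0.0234,-0.0249,0.0025],[0,0,0],0],[[0.0234,-0.0249,0.0025],[0,0,0],0],[[0.0234,-0.0249,0.0025],[0,0,0],0],[[0.0234,-0.0249,0.0025],[0,0,0],0],[[0.0234,-0.0249,0.0025],[0,0,0],0],[[0.0234,-0.0249,0.0025],[0,0,0],0],[[0.0234,-0.0249,0.0025],[0,0,0],0],[[0.0234,-0.0249,0.0025],[0,0,0],0]]}}

```text
time: 1.35
tool_pos: [362.4, -187.5, 196.0]
tcp_rot: [-179.7, 0.0, 17.5]
ft_force: [-0.4, -0.6, 0.1]
finger_gap: 85.4
```

Call:
{"fn": "carry_out", "kwargs": {"increments": [[[0,0,0],[0,0,-0.149],0],[[0,0,0],[0,0,-0.149],0],[[0,0,0],[0,0,-0.149],0],[[0,0,0],[0,0,-0.149],0],[[0,0,0],[0,0,-0.149],0],[[0,0,0],[0,0,-0.149],0],[[0,0,0],[0,0,-0.149],0],[[0,0,0],[0,0,-0.149],0],[[0,0,0],[0,0,-0.149],0],[[0,0,0],[0,0,-0.149],0],[[0,0,0],[0,0,-0.149],0],[[0,0,0],[0,0,-0.149],0]]}}

```text
time: 2.55
tool_pos: [362.2, -180.4, 192.6]
tcp_rot: [-180.0, -0.7, 120.9]
ft_force: [-0.8, -0.5, 0.7]
finger_gap: 85.4
```

Call:
{"fn": "carry_out", "kwargs": {"increments": [[[0,0,0],[0,0,-0.1],0],[[0,0,0],[0,0,-0.1],0],[[-0.0208,0.0227,0.0084],[0,0,0],0],[[-0.0208,0.0227,0.0084],[0,0,0],0],[[-0.0208,0.0227,0.0084],[0,0,0],0],[[-0.0208,0.0227,0.0084],[0,0,0],0],[[-0.0208,0.0227,0.0084],[0,0,0],0],[[0,0,0],[0,0,0],0],[[0,0,0],[0,0,0],0]]}}

```text
time: 3.45
tool_pos: [520.0, -177.7, 145.4]
tcp_rot: [180.0, -0.8, 133.1]
ft_force: [-0.6, 0.5, -0.4]
finger_gap: 85.3
```

```bash
python3 - <<'E'
from h import *
s=snap('wrist','w1'); print(r.sense()); 
snap('top','t1')
E
```

```text
{'time': 3.5, 'joint_pos': array([-24.43735286,   3.5692452 ,  98.54383727,   0.32234508,
        78.58670454, -67.62838847]), 'qd': array([-0.44858325, -1.78187461,  1.00794474, -0.15794441,  0.13127029,
       -0.17096464]), 'joint_efforts': array([ 1.55938030e-01, -5.15168166e+01, -4.95695722e+01, -2.63903209e-02,
        6.22419803e-02,  8.57833569e-03]), 'tool_pos': array([ 519.71563659, -177.71426218,  145.3618354 ]), 'tcp_rot': array([179.97495998,  -0.76724266, 133.12548632]), 'ft_force': array([-1.58378961,  0.32098259,  0.03657997]), 'wrist_torque': array([ 0.03213725,  0.03700601, -0.03822004]), 'finger_gap': 85.63218035087081}
```

View pics/w1.png

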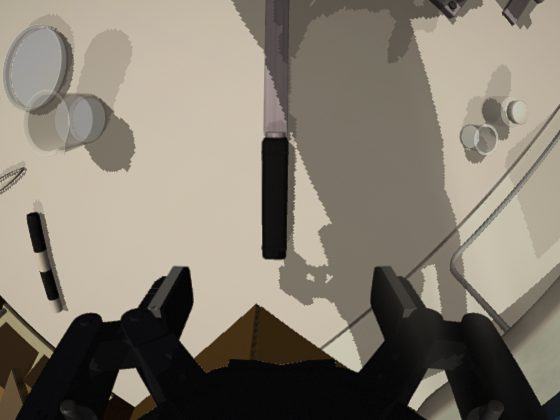

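View pics/t1.png

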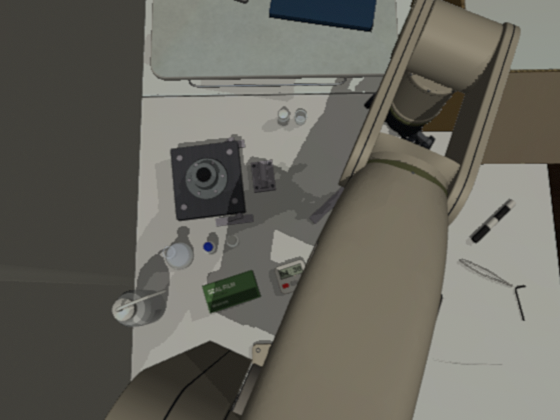

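The wrist view shows the handle almost vertical in the image. Its front end is at about (275,138), its rear end at about (274,258), and the blade runs up to (276,0).

```bash
python3 - <<'E'
from h import *
s=load('w1')
f=atz(s,275,138,24,True);b=atz(s,274.5,258,2,True);bt=atz(s,274,254,24,True);bl=atz(s,277,20,8,True)
print(f,b,bt,bl,np.linalg.norm(f-bt),np.degrees(np.arctan2(*(f-bt)[1::-1])),np.degrees(np.arctan2(*(bl-bt)[1::-1])))
print((f-57.5*(f-bt)/np.linalg.norm(f-bt)))
E
```

```text
[ 478.04601314 -140.4591689    24.        ] [ 557.22000939 -227.13845015    2.        ] [ 547.26612306 -216.38021596   24.        ] [408.63428576 -64.33389859   8.        ] 102.73961749798016 132.35662175709976 132.35773691207902
[ 516.78624225 -182.94969312   24.        ]
```

Call:
{"fn": "carry_out", "kwargs": {"increments": [[[0.0015,-0.0057,0.016],[0,-0.0134,0.013],0],[[0,0,0.0165],[0,0,0],0],[[0,0,0.0165],[0,0,0],0],[[0,0,0.0165],[0,0,0],0],[[0,0,0.0165],[0,0,0],0],[[0,0,0.0165],[0,0,0],0],[[0,0,0.0165],[0,0,0],0],[[0,0,0],[0,0,0],0]]}}

```text
time: 4.35
tool_pos: [511.8, -184.4, 36.2]
tcp_rot: [179.7, 0.8, 132.0]
ft_force: [0.2, 0.0, -0.4]
finger_gap: 85.4
```

```bash
python3 - <<'E'
from h import *
s=snap('wrist','w2'); print({k:np.round(v,2) for k,v in r.sense().items()}); 
E
```

```text
{'time': np.float64(4.4), 'joint_pos': array([-2.5180e+01,  8.6900e+00,  1.0522e+02, -6.0000e-02,  6.5140e+01,
       -6.7200e+01]), 'qd': array([ 0.41, -0.84, -1.99,  0.12,  0.48,  0.04]), 'joint_efforts': array([ 7.000e-02, -5.053e+01, -4.285e+01,  3.000e-02, -3.800e-01,
        0.000e+00]), 'tool_pos': array([ 512.76, -184.86,   37.57]), 'tcp_rot': array([179.69,   0.89, 132.05]), 'ft_force': array([-0.35,  0.23,  0.01]), 'wrist_torque': array([-0.02,  0.01,  0.02]), 'finger_gap': np.float64(85.43)}
```

View pics/w2.png

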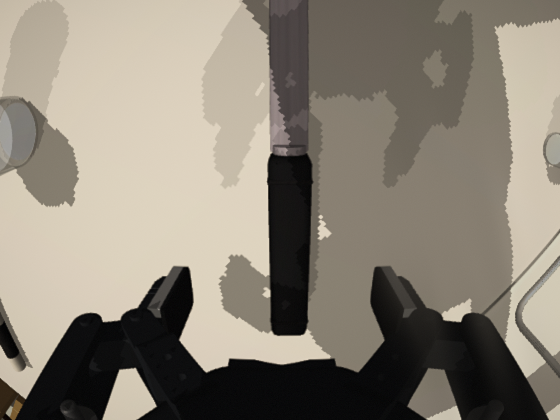

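Call:
{"fn": "carry_out", "kwargs": {"increments": [[[0.0015,0.0044,0.01],[0,0.01,0],0],[[0,0,0.01],[0,0,0],0],[[0,0,0.009],[0,0,0],0],[[0,0,0],[0,0,0],0]]}}

```text
time: 4.8
tool_pos: [517.5, -181.9, 10.5]
tcp_rot: [179.5, 0.6, 132.0]
ft_force: [0.8, -0.0, 0.2]
finger_gap: 85.3
```

Now a little lower, then close the fingers.

Call:
{"fn": "carry_out", "kwargs": {"increments": [[[0,0,0.0065],[0,0.008,0],0],[[0,0,0],[0,0,0],0.4],[[0,0,0],[0,0,0],0.6],[[0,0,0],[0,0,0],0.7],[[0,0,0],[0,0,0],0.8],[[0,0,0],[0,0,0],0.9],[[0,0,0],[0,0,0],1],[[0,0,0],[0,0,0],1],[[0,0,0],[0,0,0],1],[[0,0,0],[0,0,0],1]], "newtons": 90}}

```text
time: 5.8
tool_pos: [518.2, -182.2, 4.2]
tcp_rot: [179.5, 0.2, 132.0]
ft_force: [0.5, 0.1, 0.3]
finger_gap: 20.0
```

```bash
python3 - <<'E'
from h import *
s=snap('wrist','w3'); print({k:np.round(v,2) for k,v in r.sense().items()}); 
E
```

```text
{'time': np.float64(5.85), 'joint_pos': array([-24.97,  12.75, 104.62,   0.42,  62.3 , -67.2 ]), 'qd': array([ 0.03, -0.02, -0.08, -0.03,  0.01,  0.09]), 'joint_efforts': array([ 7.000e-02, -5.438e+01, -4.255e+01,  6.000e-02,  2.000e-02,
       -1.000e-02]), 'tool_pos': array([ 518.18, -182.17,    4.15]), 'tcp_rot': array([1.7953e+02, 1.5000e-01, 1.3203e+02]), 'ft_force': array([ 0.5 ,  0.53, -1.38]), 'wrist_torque': array([0.  , 0.03, 0.02]), 'finger_gap': np.float64(20.72)}
```

View pics/w3.png

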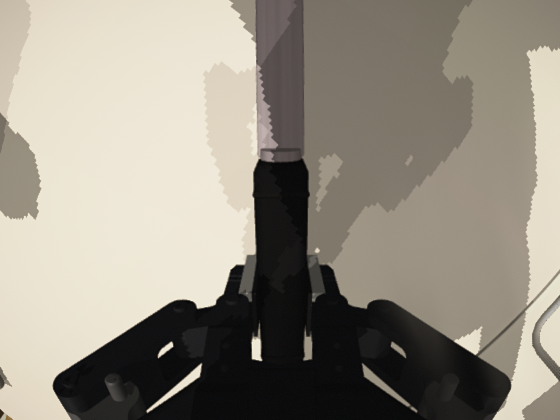

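```bash
cat >> h.py <<'E'
from scipy.spatial.transform import Rotation as Ro
def pose(st=None):
    st=st or r.sense(); return np.array(st['tool_pos'],float), Ro.from_euler('xyz',st['tcp_rot'],degrees=True).as_matrix()
E
python3 - <<'E'
from h import *
s=load('w3');p,R=pose()
print(p)
f=atz(s,280.5,160,22,True);g=atz(s,280.5,150,13,True);bl=atz(s,280,10,8,True);e1=atz(s,281,197,24,True)
for q in (f,g,bl,e1): print(q.round(1),(R.T@(q-p)).round(1))
E
```

```text
[ 518.17653521 -182.17489313    4.14797553]
[ 478.3 -138.6   22. ] [ 59.   -0.3 -18. ]
[ 476.5 -136.6   13. ] [61.8 -0.3 -9. ]
[435.9 -91.8   8. ] [122.3  -0.6  -4.2]
[ 488.1 -149.2   24. ] [ 44.6  -0.1 -20. ]
```

Call:
{"fn": "carry_out", "kwargs": {"increments": [[[0,0,-0.005],[0,0,0],1],[[0,0,-0.015],[0,0,0],1],[[0,0,-0.02],[0,0,0],1],[[0,0,-0.02],[0,0,0],1],[[0,0,-0.02],[0,0,0],1],[[0,0,-0.02],[0,0,0],1],[[0,0,-0.02],[0,0,0],1],[[0,0,-0.015],[0,0,0],1],[[0,0,0],[0,0,0],1],[[0,0,0],[0,0,0],1]]}}

```text
time: 6.85
tool_pos: [516.5, -182.4, 152.2]
tcp_rot: [179.5, 0.3, 132.0]
ft_force: [-0.4, -0.1, -3.4]
finger_gap: 19.8
```

Call:
{"fn": "carry_out", "kwargs": {"increments": [[[0,0,0],[0,0,0.08],1],[[0,0,0],[0,0,0.11],1],[[0,0,0],[0,0,0.11],1],[[0,0,0],[0,0,0.11],1],[[0,0,0],[0,0,0.11],1],[[0,0,0],[0,0,0.08],1],[[0,0,0],[0,0,0],1]]}}

```text
time: 7.55
tool_pos: [512.1, -180.4, 145.2]
tcp_rot: [180.0, -0.4, 96.3]
ft_force: [-0.9, -0.2, -2.1]
finger_gap: 20.2
```

Call:
{"fn": "carry_out", "kwargs": {"increments": [[[0,0,0],[0,-0.05,0],1],[[0,0,0],[0,-0.07,0],1],[[0,0,0],[0,-0.07,0],1],[[0,0,0],[0,-0.07,0],1],[[0,0,0],[0,-0.05,0],1],[[0,0,0],[0,-0.02,0],1],[[0,0,0],[0,0,0],1]]}}

```text
time: 8.25
tool_pos: [508.4, -179.7, 139.4]
tcp_rot: [-179.3, 18.9, 97.5]
ft_force: [0.1, -0.6, -2.4]
finger_gap: 19.9
```

```bash
python3 - <<'E'
from h import *
snap('wrist','w4');snap('top','t4');snap('side','s4')
p,R=pose();print(p,r.sense()['tcp_rot'],R[:,0],np.degrees(np.arctan2(R[1,0],R[0,0])),np.degrees(np.arcsin(R[2,0])), np.degrees(np.arcsin(R[2,1])))
E
```

```text
[ 508.85245261 -180.69430315  140.16658418] [-179.43098298   18.89542836   97.30703333] [-0.12033245  0.93842768 -0.32384193] 97.30703332572105 -18.895428356396106 -0.5383524437720699
```

View pics/t4.png

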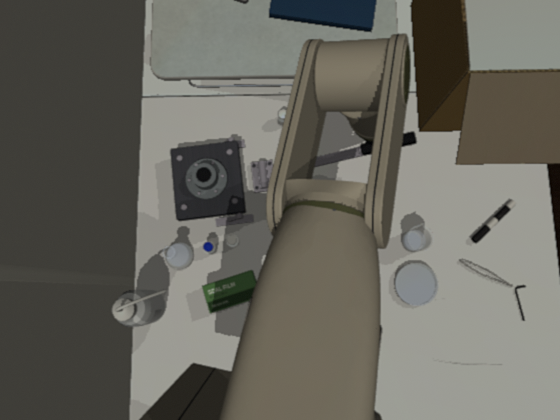

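View pics/s4.png

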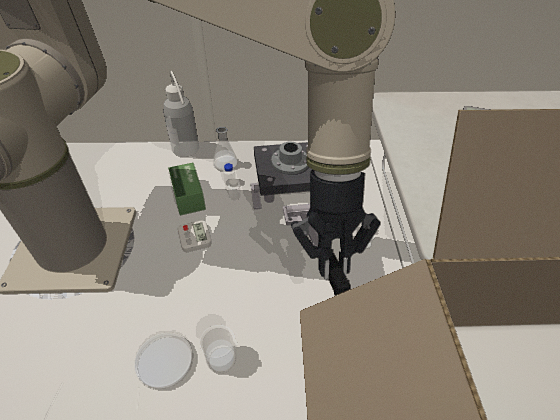

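View pics/w4.png

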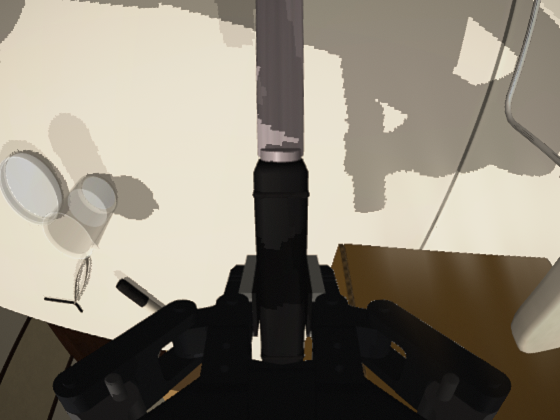

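```bash
cat >> h.py <<'E'
L=np.array([469.7,128.5]); d=np.array([-0.1097,0.994]); SR=-48.5
def target(toe_s,phi,c,lat=0.):
    """toe_s: mm past the lip (horizontal); phi dip deg; c clearance over ridge"""
    f=np.radians(phi); b=np.r_[d*np.cos(f),-np.sin(f)];u=np.r_[d*np.sin(f),np.cos(f)]; n=np.r_[-d[1],d[0],0]
    Rg=np.r_[L+SR*d,32]+c*u - lat*n
    und=Rg+b*(toe_s-SR)/np.cos(f)
    tcp=und-214.5*b+4.15*u
    R=np.stack([b,np.cross(-u,b),-u],1)
    return tcp,R
def state_bar(st=None):
    p,R=pose(st); toe=p+R@[214.5,-0.3,-1.35]; n=np.array([d[1],-d[0]])
    b=R[:,0]; k=((L+SR*d-p[:2])@d)/(b[:2]@d); und=p+R@[0,0,4.15]; k=((L+SR*d-und[:2])@d)/(b[:2]@d)
    x=und+b*k
    return dict(toe_s=round((toe[:2]-L)@d,1),toe_lat=round((toe[:2]-L)@n,1),toe_z=round(toe[2],1),ridge_z=round(x[2],1),ridge_lat=round((x[:2]-L)@n,1),dip=round(np.degrees(np.arcsin(-b[2])),2),yaw=round(np.degrees(np.arctan2(b[1],b[0])),2),lip_top=round((x+b*48.5/(b[:2]@d))[2]+8.4,1))
def delta(tcp,Rt,st=None):
    p,R=pose(st); return (R.T@(tcp-p)).round(1), Ro.from_matrix(R.T@Rt).as_rotvec().round(4)
E
python3 - <<'E'
from h import *
print(state_bar())
for a in [(-70,20,3),(27,20,2.5)]:
    t,R=target(*a);print(a,t,delta(t,R))
E
```

```text
{'toe_s': np.float64(-108.3), 'toe_lat': np.float64(1.1), 'toe_z': np.float64(72.0), 'ridge_z': np.float64(45.7), 'ridge_lat': np.float64(0.3), 'dip': np.float64(18.9), 'yaw': np.float64(97.31), 'lip_top': np.float64(37.5)}
(-70, 20, 3) [ 499.22231296 -139.00391139  119.90748302] (array([46.8, -4.2,  5.4]), array([-0.0041, -0.0192,  0.0167]))
(27, 20, 2.5) [488.60017276 -42.75589541  84.13252398] (array([150. ,  -2.5,   7.9]), array([-0.0041, -0.0192,  0.0167]))
```

Call:
{"fn": "carry_out", "kwargs": {"increments": [[[0.007,-0.0007,0],[-0.0007,-0.003,0.0028],1],[[0.008,-0.0007,0],[-0.0007,-0.003,0.0028],1],[[0.008,-0.0007,0],[-0.0007,-0.003,0.0028],1],[[0.008,-0.0007,0],[-0.0007,-0.003,0.0028],1],[[0.008,-0.0007,0],[-0.0007,-0.003,0.0028],1],[[0.008,-0.0007,0],[-0.0007,-0.003,0.0028],1],[[0,0,0],[0,0,0],1]]}}

```text
time: 9.1
tool_pos: [498.4, -134.2, 123.3]
tcp_rot: [179.9, 19.9, 96.1]
ft_force: [-0.9, 0.0, -2.6]
finger_gap: 20.2
```

```bash
python3 - <<'E'
from h import *
st=r.sense();print(st['tool_pos'],state_bar(st));print(delta(*target(-70,20,3)))
for n in ('top','side'):
    snap(n,n+'5')
a=cv2.imread('pics/top5.png')[100:250,150:410]; a=cv2.resize(a,None,fx=3,fy=3,interpolation=cv2.INTER_CUBIC);cv2.imwrite('pics/t5c.png',a)
b=cv2.imread('pics/side5.png')[130:320,220:420]; b=cv2.resize(b,None,fx=3,fy=3,interpolation=cv2.INTER_CUBIC);cv2.imwrite('pics/s5c.png',b)
st=r.sense();print(st['tool_pos'],state_bar(st));
E
```

```text
[ 498.4464596  -134.20107559  123.32585178] {'toe_s': np.float64(-62.1), 'toe_lat': np.float64(0.3), 'toe_z': np.float64(51.6), 'ridge_z': np.float64(40.8), 'ridge_lat': np.float64(0.6), 'dip': np.float64(19.91), 'yaw': np.float64(96.07), 'lip_top': np.float64(31.6)}
(array([-3.4,  0.3,  4.9]), array([-0.0001, -0.0016, -0.0038]))
[ 498.96268255 -135.071741    123.98512162] {'toe_s': np.float64(-63.1), 'toe_lat': np.float64(0.7), 'toe_z': np.float64(52.1), 'ridge_z': np.float64(41.0), 'ridge_lat': np.float64(1.1), 'dip': np.float64(19.94), 'yaw': np.float64(96.05), 'lip_top': np.float64(31.8)}
```

View pics/t5c.png

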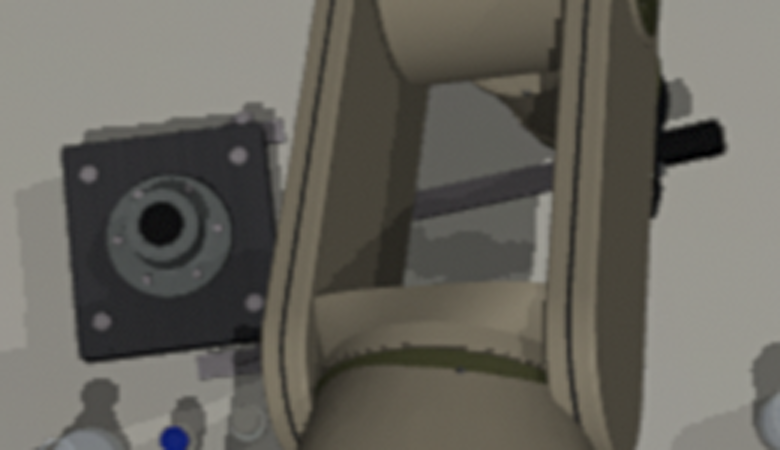

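View pics/s5c.png

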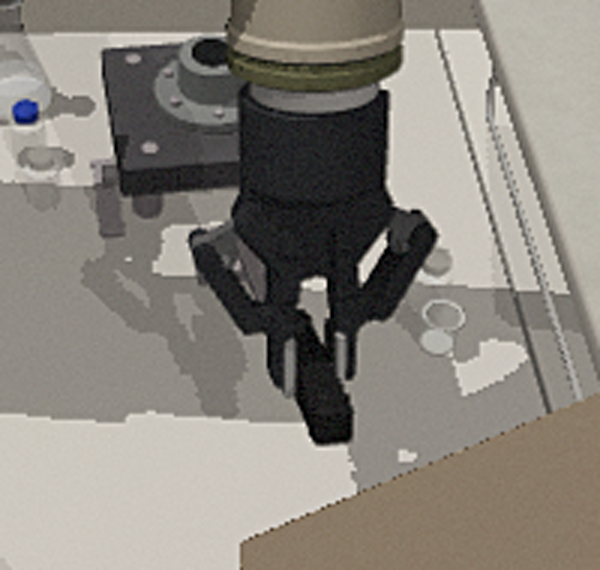

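Call:
{"fn": "carry_out", "kwargs": {"increments": [[[0,0,0.0025],[0,0,0],1],[[0,0,0.002],[0,0,0],1],[[0.008,0,0],[0,0,0],1],[[0.008,0,0],[0,0,0],1],[[0.008,0,0],[0,0,0],1],[[0.008,0,0],[0,0,0],1],[[0.008,0,0],[0,0,0],1],[[0.007,0,0],[0,0,0],1],[[0,0,0],[0,0,0],1]]}}

```text
time: 10.1
tool_pos: [494.4, -89.4, 102.2]
tcp_rot: [179.8, 19.9, 96.0]
ft_force: [1.2, -0.5, -3.2]
finger_gap: 20.1
```

```bash
python3 - <<'E'
from h import *
st=r.sense();print(st['tool_pos'],st['ft_force'],st['wrist_torque'],state_bar(st));print(delta(*target(-10,20,2.5)),delta(*target(27,20,2.5)))
snap('wrist','w6');snap('side','s6');snap('top','t6')
st=r.sense();print(st['tool_pos'],st['ft_force'],state_bar(st))
E
```

```text
[494.38840058 -89.35762264 102.18159059] [ 1.17484328 -0.51437452 -3.1720352 ] [0.23342954 0.04807909 0.08419213] {'toe_s': np.float64(-17.2), 'toe_lat': np.float64(1.4), 'toe_z': np.float64(30.3), 'ridge_z': np.float64(35.8), 'ridge_lat': np.float64(1.6), 'dip': np.float64(19.94), 'yaw': np.float64(95.99), 'lip_top': np.float64(26.6)}
(array([10.9, -0.7,  0.9]), array([ 0.0009, -0.001 , -0.005 ])) (array([50.3, -0.9,  1. ]), array([ 0.0009, -0.001 , -0.005 ]))
[494.8486392  -90.42257369 102.88940772] [-0.38299574 -0.02778734 -3.08960223] {'toe_s': np.float64(-18.3), 'toe_lat': np.float64(2.0), 'toe_z': np.float64(30.9), 'ridge_z': np.float64(36.0), 'ridge_lat': np.float64(2.1), 'dip': np.float64(19.98), 'yaw': np.float64(95.94), 'lip_top': np.float64(26.8)}
```

View pics/w6.png

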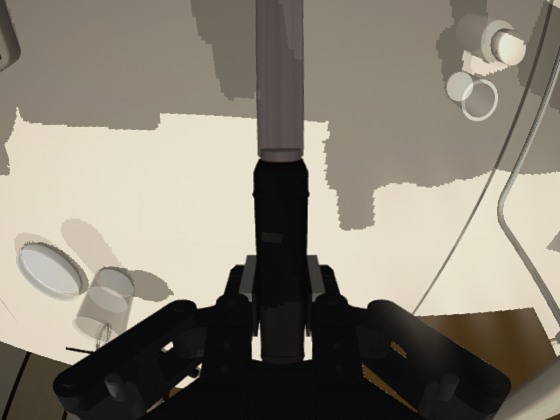

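View pics/t6.png

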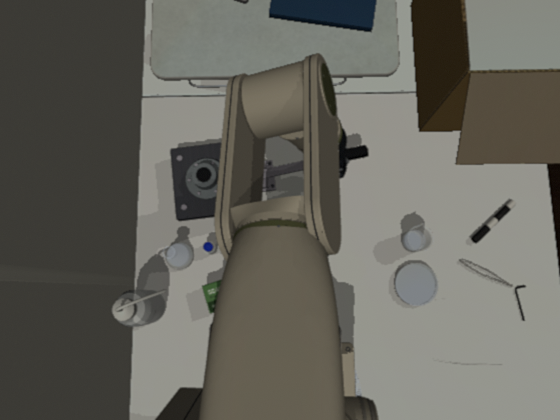

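View pics/s6.png

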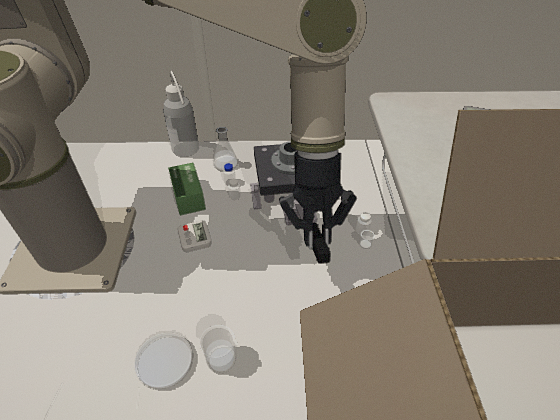

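Call:
{"fn": "carry_out", "kwargs": {"increments": [[[0.002,-0.0005,0.001],[0,0,-0.003],1],[[0.005,-0.0005,0.0005],[0,0,-0.002],1],[[0.005,0,0],[0,0,0],1],[[0.005,0,0],[0,0,0],1],[[0.005,0,0],[0,0,0],1],[[0.005,0,0],[0,0,0],1],[[0.004,0,0],[0,0,0],1],[[0,0,0],[0,0,0],1]]}}

```text
time: 11.05
tool_pos: [490.6, -60.2, 90.2]
tcp_rot: [179.9, 20.0, 96.2]
ft_force: [-0.1, 0.4, -1.1]
finger_gap: 20.4
```

```bash
python3 - <<'E'
from h import *
st=r.sense();print(st['tool_pos'],st['ft_force'],st['wrist_torque'],state_bar(st));print(delta(*target(27,20,2.5)))
E
```

```text
[490.62396518 -60.20008475  90.17010968] [-0.10401988  0.35892708 -1.11424321] [ 0.22755413  0.0417947  -0.02140093] {'toe_s': np.float64(12.2), 'toe_lat': np.float64(0.2), 'toe_z': np.float64(18.1), 'ridge_z': np.float64(34.3), 'ridge_lat': np.float64(0.4), 'dip': np.float64(19.98), 'yaw': np.float64(96.18), 'lip_top': np.float64(25.1)}
(array([18.6, -0.1, -0.3]), array([ 0.0019, -0.0003, -0.0019]))
```

Call:
{"fn": "carry_out", "kwargs": {"increments": [[[0.004,0,0],[0,0,0],1],[[0.004,0,0],[0,0,0],1],[[0.003,0,0],[0,0,0],1],[[0,0,0],[0,0,0],1]]}}

```text
time: 11.45
tool_pos: [489.6, -49.1, 86.2]
tcp_rot: [179.8, 20.0, 96.2]
ft_force: [0.1, -0.0, -2.6]
finger_gap: 19.9
```

```bash
python3 - <<'E'
from h import *
st=r.sense();print(st['tool_pos'],st['ft_force'],st['wrist_torque'],state_bar(st));print(delta(*target(27,20,2.5)))
E
```

```text
[489.55818452 -49.05843266  86.20487296] [ 0.0793408  -0.04377148 -2.55053419] [0.19646825 0.01809867 0.01708259] {'toe_s': np.float64(23.4), 'toe_lat': np.float64(0.4), 'toe_z': np.float64(14.1), 'ridge_z': np.float64(34.4), 'ridge_lat': np.float64(0.5), 'dip': np.float64(19.99), 'yaw': np.float64(96.18), 'lip_top': np.float64(25.2)}
(array([ 6.7, -0.3, -0.2]), array([ 0.0021, -0.0002, -0.002 ]))
```

Call:
{"fn": "carry_out", "kwargs": {"increments": [[[0.002,0,0],[0,0,0],1],[[0.002,0,0],[0,0,0],1],[[0.0015,0,0],[0,0,0],1],[[0,0,0],[0,0,0],1]]}}

```text
time: 11.85
tool_pos: [489.1, -43.6, 84.3]
tcp_rot: [179.8, 20.0, 96.2]
ft_force: [0.3, -0.1, -1.8]
finger_gap: 20.0
```

Call:
{"fn": "carry_out", "kwargs": {"increments": [[[0.001,0,0],[0,0,0],1],[[0.0005,0,0],[0,0,0],1]]}}

```text
time: 12.05
tool_pos: [488.9, -42.2, 83.8]
tcp_rot: [179.8, 20.0, 96.2]
ft_force: [0.2, 0.1, -1.9]
finger_gap: 20.0
```

Call:
{"fn": "carry_out", "kwargs": {"increments": [[[0.001,0,0],[0,0,0],1],[[0.0005,0,0],[0,0,0],1]]}}

```text
time: 12.25
tool_pos: [488.8, -40.8, 83.3]
tcp_rot: [179.8, 20.0, 96.2]
ft_force: [-0.0, 1.2, -1.9]
finger_gap: 20.2
```

```bash
python3 - <<'E'
from h import *
st=r.sense();print(st['tool_pos'],st['ft_force'],st['wrist_torque'],state_bar(st))
E
```

```text
[488.81852934 -40.75758357  83.28183376] [-0.04355572  1.15872623 -1.91899272] [ 2.03554049e-01  6.34300700e-02 -6.71140433e-05] {'toe_s': np.float64(31.7), 'toe_lat': np.float64(0.6), 'toe_z': np.float64(11.2), 'ridge_z': np.float64(34.5), 'ridge_lat': np.float64(0.8), 'dip': np.float64(20.0), 'yaw': np.float64(96.15), 'lip_top': np.float64(25.3)}
```

Call:
{"fn": "carry_out", "kwargs": {"increments": [[[0.0006,0,0],[0,0,0],1],[[0.0004,0,0],[0,0,0],1]]}}

```text
time: 12.45
tool_pos: [488.7, -39.7, 82.9]
tcp_rot: [179.8, 20.0, 96.2]
ft_force: [-0.3, 0.1, -2.2]
finger_gap: 20.0
```

Call:
{"fn": "carry_out", "kwargs": {"increments": [[[0.0006,0,0],[0,0,0],1],[[0.0004,0,0],[0,0,0],1]]}}

```text
time: 12.65
tool_pos: [488.8, -39.4, 83.0]
tcp_rot: [179.8, 20.1, 96.1]
ft_force: [0.3, -2.9, -1.6]
finger_gap: 19.9
```

Call:
{"fn": "carry_out", "kwargs": {"increments": [[[0.0006,0,0],[0,0,0],1],[[0.0004,0,0],[0,0,0],1]]}}

```text
time: 12.85
tool_pos: [489.0, -39.2, 83.1]
tcp_rot: [179.8, 20.2, 96.1]
ft_force: [-0.1, -4.2, -0.5]
finger_gap: 20.4
```

Call:
{"fn": "carry_out", "kwargs": {"increments": [[[-0.0015,0,0],[0,-0.002,0],1],[[-0.0003,0,0.0007],[0,0,0],1],[[0,0,0.0007],[0,0,0],1]]}}

```text
time: 13.15
tool_pos: [489.1, -40.6, 82.0]
tcp_rot: [179.8, 20.2, 96.1]
ft_force: [-0.3, -0.8, -2.4]
finger_gap: 20.4
```

```bash
python3 - <<'E'
from h import *
st=r.sense();print(st['tool_pos'],st['ft_force'],st['wrist_torque'],state_bar(st))
E
```

```text
[489.08698503 -40.59336948  81.9946029 ] [-0.30917315 -0.82104021 -2.40164655] [ 0.25943087  0.02955251 -0.0089057 ] {'toe_s': np.float64(31.6), 'toe_lat': np.float64(1.0), 'toe_z': np.float64(9.2), 'ridge_z': np.float64(32.8), 'ridge_lat': np.float64(1.1), 'dip': np.float64(20.19), 'yaw': np.float64(96.13), 'lip_top': np.float64(23.4)}
```

Call:
{"fn": "carry_out", "kwargs": {"increments": [[[0,0,0.0006],[0,0,0],1],[[0,0,0.0004],[0,0,0],1]]}}

```text
time: 13.35
tool_pos: [489.3, -40.7, 81.1]
tcp_rot: [179.8, 20.2, 96.1]
ft_force: [-1.0, 0.7, 0.6]
finger_gap: 20.0
```

Call:
{"fn": "carry_out", "kwargs": {"increments": [[[0,0,0.0006],[0,0,0],1],[[0,0,0.0004],[0,0,0],1]]}}

```text
time: 13.55
tool_pos: [489.5, -40.9, 80.5]
tcp_rot: [179.7, 20.2, 96.1]
ft_force: [-1.4, -0.6, 1.2]
finger_gap: 19.9
```

```bash
python3 - <<'E'
from h import *
st=r.sense();print(st['tool_pos'],st['ft_force'],st['wrist_torque'],state_bar(st))
E
```

```text
[489.5450593  -40.94372609  80.5153027 ] [-1.43597392 -0.56199679  1.21653669] [0.51292966 0.39317699 0.14517292] {'toe_s': np.float64(31.2), 'toe_lat': np.float64(1.4), 'toe_z': np.float64(7.9), 'ridge_z': np.float64(31.3), 'ridge_lat': np.float64(1.5), 'dip': np.float64(20.16), 'yaw': np.float64(96.13), 'lip_top': np.float64(21.9)}
```

Call:
{"fn": "carry_out", "kwargs": {"increments": [[[0,0,0.0013],[0,0.01,0],1],[[0,0,0.0013],[0,0.01,0],1],[[0,0,0.0013],[0,0.01,0],1],[[0,0,0.0013],[0,0.01,0],1],[[0,0,0.0013],[0,0.01,0],1],[[0,0,0.0013],[0,0.01,0],1]]}}

```text
time: 14.15
tool_pos: [490.1, -43.4, 73.0]
tcp_rot: [179.7, 16.4, 96.2]
ft_force: [-1.8, 0.4, 3.6]
finger_gap: 20.0
```

```bash
cat > q.py <<'E'
from h import *
st=r.sense();print(st['time'],st['tool_pos'].round(2),st['ft_force'].round(2),st['wrist_torque'].round(2),{k:float(v) for k,v in state_bar(st).items()})
E
python3 q.py
```

```text
14.15 [490.13 -43.38  73.02] [-1.77  0.37  3.56] [0.35 0.38 0.17] {'toe_s': 33.0, 'toe_lat': 1.6, 'toe_z': 13.7, 'ridge_z': 32.0, 'ridge_lat': 1.8, 'dip': 16.43, 'yaw': 96.16, 'lip_top': 26.1}
```

Call:
{"fn": "carry_out", "kwargs": {"increments": [[[-0.0003,0,0.0013],[0,0.01,0],1],[[-0.0003,0,0.0013],[0,0.01,0],1],[[-0.0003,0,0.0013],[0,0.01,0],1]]}}

```text
time: 14.45
tool_pos: [490.3, -45.0, 69.1]
tcp_rot: [179.7, 14.5, 96.2]
ft_force: [-1.6, 4.7, 2.4]
finger_gap: 20.1
```

```bash
python3 q.py; python3 -c "
from h import *
snap('side','s7')
b=cv2.imread('pics/side7.png') if 0 else cv2.imread('pics/s7.png')
cv2.imwrite('pics/s7c.png',cv2.resize(cv2.convertScaleAbs(b[120:270,210:400],alpha=1.8,beta=15),None,fx=4,fy=4,interpolation=cv2.INTER_CUBIC))"
```

```text
14.45 [490.35 -45.04  69.05] [-1.58  4.71  2.36] [0.74 0.31 0.11] {'toe_s': 33.2, 'toe_lat': 1.7, 'toe_z': 16.6, 'ridge_z': 32.1, 'ridge_lat': 1.8, 'dip': 14.51, 'yaw': 96.17, 'lip_top': 27.9}
```

View pics/s7c.png

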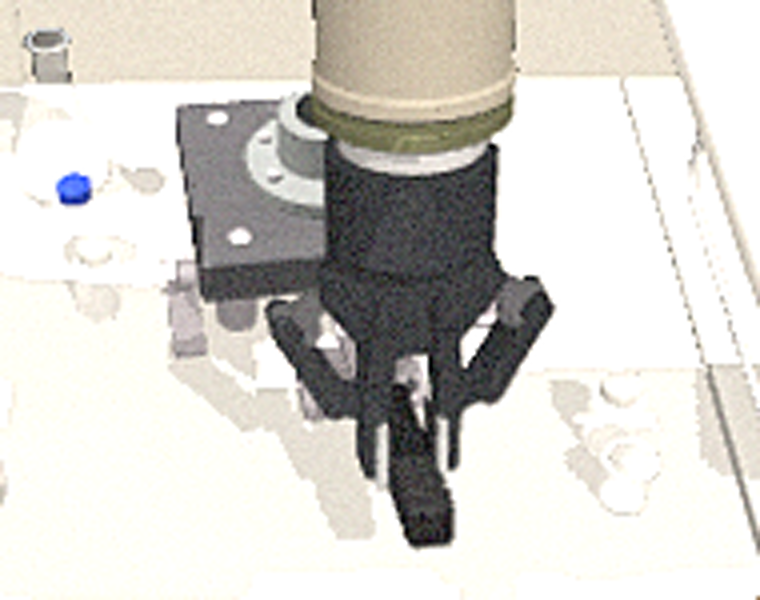

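Call:
{"fn": "carry_out", "kwargs": {"increments": [[[-0.0001,0,0.0013],[0,0.01,0],1],[[-0.0001,0,0.0013],[0,0.01,0],1],[[-0.0001,0,0.0013],[0,0.01,0],1]]}}

```text
time: 14.8
tool_pos: [490.7, -45.9, 65.6]
tcp_rot: [179.7, 12.6, 96.2]
ft_force: [-3.3, 4.4, 4.9]
finger_gap: 20.2
```

```bash
python3 q.py
```

```text
14.8 [490.71 -45.87  65.57] [-3.29  4.42  4.87] [0.34 0.54 0.24] {'toe_s': 34.0, 'toe_lat': 1.8, 'toe_z': 20.0, 'ridge_z': 32.9, 'ridge_lat': 2.0, 'dip': 12.61, 'yaw': 96.21, 'lip_top': 30.4}
```

Call:
{"fn": "carry_out", "kwargs": {"increments": [[[-0.0001,0,0.0013],[0,0.01,0],1],[[-0.0001,0,0.0013],[0,0.01,0],1],[[-0.0001,0,0.0013],[0,0.01,0],1]]}}

```text
time: 15.1
tool_pos: [490.9, -46.7, 62.0]
tcp_rot: [179.7, 10.8, 96.3]
ft_force: [-2.8, 3.5, 3.2]
finger_gap: 20.2
```

```bash
python3 q.py
```

```text
15.1 [490.86 -46.69  62.01] [-2.75  3.51  3.18] [0.12 0.41 0.17] {'toe_s': 34.5, 'toe_lat': 1.6, 'toe_z': 23.3, 'ridge_z': 33.5, 'ridge_lat': 1.9, 'dip': 10.76, 'yaw': 96.28, 'lip_top': 32.7}
```

```bash
python3 -c "
from h import *
snap('side','s8');snap('wrist','w8')
b=cv2.imread('pics/s8.png')
cv2.imwrite('pics/s8c.png',cv2.resize(cv2.convertScaleAbs(b[120:270,210:400],alpha=1.8,beta=15),None,fx=4,fy=4,interpolation=cv2.INTER_CUBIC))"
```

```text
(no output)
```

View pics/s8c.png

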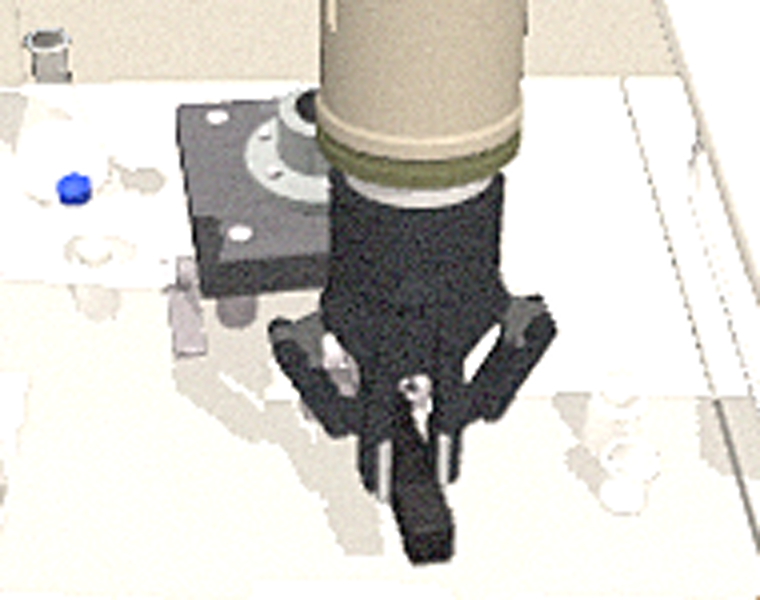

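View pics/w8.png

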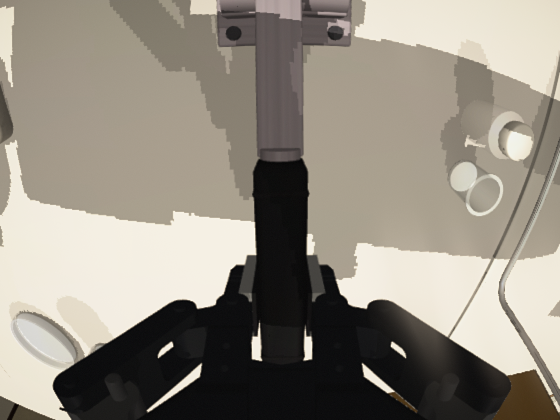

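Call:
{"fn": "carry_out", "kwargs": {"increments": [[[-0.0001,0,0.0015],[0,0.01,0],1],[[-0.0001,0,0.0015],[0,0.01,0],1],[[-0.0001,0,0.0015],[0,0.01,0],1],[[-0.0001,0,0.0015],[0,0.01,0],1]]}}

```text
time: 15.6
tool_pos: [491.1, -47.9, 56.0]
tcp_rot: [179.7, 8.3, 96.3]
ft_force: [-3.2, 4.4, 3.9]
finger_gap: 20.1
```

```bash
cat > v.py <<'E'
from h import *
import sys
k=sys.argv[1]
st=r.sense();print(st['time'],st['tool_pos'].round(2),st['ft_force'].round(2),st['wrist_torque'].round(2),{k:float(v) for k,v in state_bar(st).items()})
snap('side','s'+k);b=cv2.imread('pics/s'+k+'.png')
cv2.imwrite('pics/s'+k+'c.png',cv2.resize(cv2.convertScaleAbs(b[140:230,240:320],alpha=1.8,beta=10),None,fx=6,fy=6,interpolation=cv2.INTER_CUBIC))
E
python3 v.py 9; python3 - <<'E'
import cv2
for k in ('8','0'):
    b=cv2.imread('pics/s8.png' if k=='8' else 'pics/side0.png')
    cv2.imwrite('pics/x%s.png'%k,cv2.resize(cv2.convertScaleAbs(b[140:230,240:320],alpha=1.5,beta=10),None,fx=6,fy=6,interpolation=cv2.INTER_CUBIC))
E
```

```text
15.6 [491.08 -47.92  55.99] [-3.21  4.38  3.95] [0.3  0.4  0.18] {'toe_s': 34.7, 'toe_lat': 1.5, 'toe_z': 26.3, 'ridge_z': 32.9, 'ridge_lat': 1.9, 'dip': 8.31, 'yaw': 96.32, 'lip_top': 34.3}
```

View pics/s9c.png

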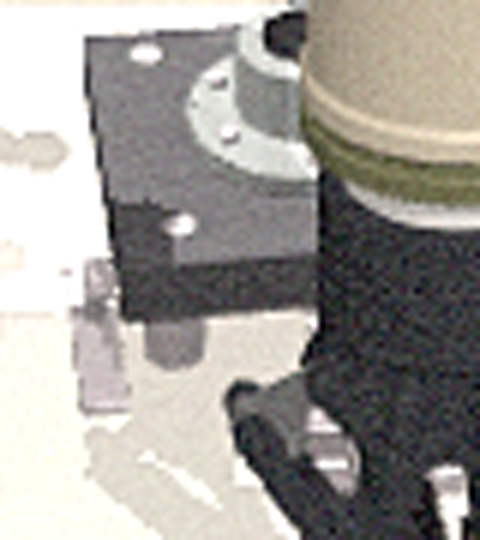

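View pics/x0.png

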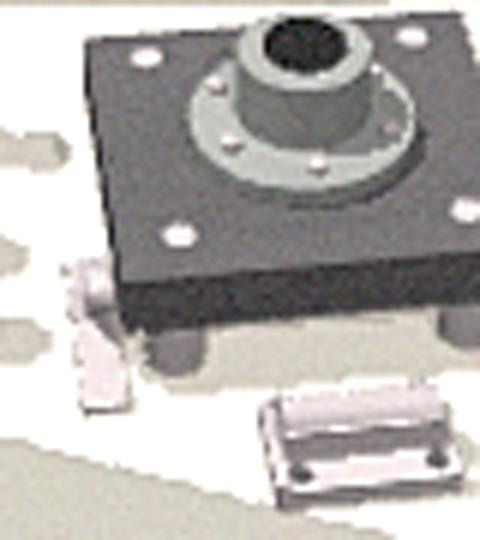

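```bash
cat > rise.py <<'E'
from h import *
S=load('side0')
def pr(h,lat=55,s=20,z=58):
    # rotate about rear edge (s=145 , z=0), lip rise h
    a=h/145.; ds=145-s; s2=145-(ds*np.cos(a)-z*np.sin(a)) ; z2=z*np.cos(a)+ds*np.sin(a)
    n=np.array([d[1],-d[0]]); P=np.r_[L+d*s2-n*lat,z2]; return proj(S,P)
if __name__=='__main__':
    for h in (0,3,6,9,12): print(h,np.round(pr(h),2), (np.array(pr(h))-np.array(pr(0)))*6)
E
python3 rise.py
```

```text
0 [269.61 179.32] [0. 0.]
3 [269.53 178.1 ] [-0.46680688 -7.29570562]
6 [269.45 176.88] [ -0.95158285 -14.6478269 ]
9 [269.36 175.65] [ -1.45408939 -22.05206256]
12 [269.28 174.4 ] [ -1.97407251 -29.50404593]
```

Call:
{"fn": "carry_out", "kwargs": {"increments": [[[-0.0001,0,0.0014],[0,0.01,0],1],[[-0.0001,0,0.0014],[0,0.01,0],1],[[-0.0001,0,0.0014],[0,0.01,0],1],[[-0.0001,0,0.0014],[0,0.01,0],1]]}}

```text
time: 16.05
tool_pos: [491.2, -48.8, 50.0]
tcp_rot: [179.7, 5.8, 96.3]
ft_force: [-2.8, 4.2, 4.7]
finger_gap: 20.1
```

```bash
python3 v.py 10
```

```text
16.05 [491.19 -48.79  50.02] [-2.78  4.22  4.67] [0.4  0.35 0.18] {'toe_s': 35.0, 'toe_lat': 1.5, 'toe_z': 29.8, 'ridge_z': 32.7, 'ridge_lat': 1.9, 'dip': 5.78, 'yaw': 96.32, 'lip_top': 36.2}
```

View pics/s10c.png

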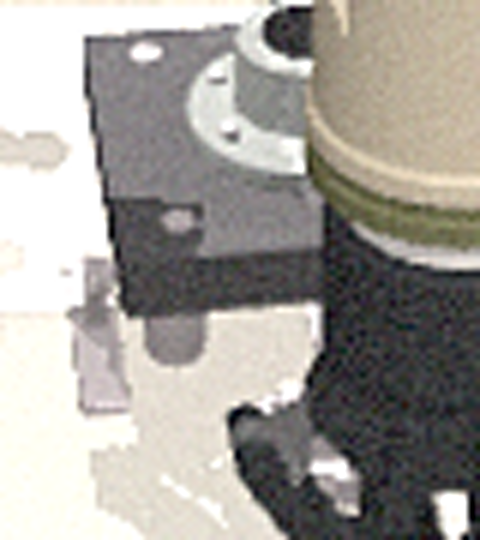

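Call:
{"fn": "carry_out", "kwargs": {"increments": [[[-0.0004,0,0.0014],[0,0.01,0],1],[[-0.0004,0,0.0014],[0,0.01,0],1],[[-0.0003,0,0.0014],[0,0.01,0],1]]}}

```text
time: 16.4
tool_pos: [491.3, -49.3, 45.6]
tcp_rot: [179.7, 3.8, 96.3]
ft_force: [-2.6, 6.3, 5.5]
finger_gap: 20.0
```

```bash
python3 v.py 11; python3 - <<'E'
from h import *
import rise
print([(h,(np.array(rise.pr(h,s=130))-np.array(rise.pr(0,s=130)))*6) for h in (6,9)])
ims=[]
for k in ('side0','s9','s10','s11'):
    b=cv2.imread(f'pics/{k}.png')[178:215,246:276]
    g=b.astype(float);g=(g-g.min())/(np.percentile(g,95)-g.min())*230
    ims.append(cv2.resize(np.clip(g,0,255).astype(np.uint8),None,fx=6.5,fy=10,interpolation=cv2.INTER_CUBIC))
cv2.imwrite('pics/leg11.png',np.hstack(ims))
E
```

```text
16.4 [491.26 -49.31  45.56] [-2.62  6.33  5.54] [0.51 0.37 0.2 ] {'toe_s': 35.0, 'toe_lat': 1.6, 'toe_z': 32.6, 'ridge_z': 32.7, 'ridge_lat': 1.9, 'dip': 3.82, 'yaw': 96.31, 'lip_top': 37.9}
[(6, array([-0.70820921, -4.72982544])), (9, array([-1.06225241, -7.02851224]))]
```

View pics/leg11.png

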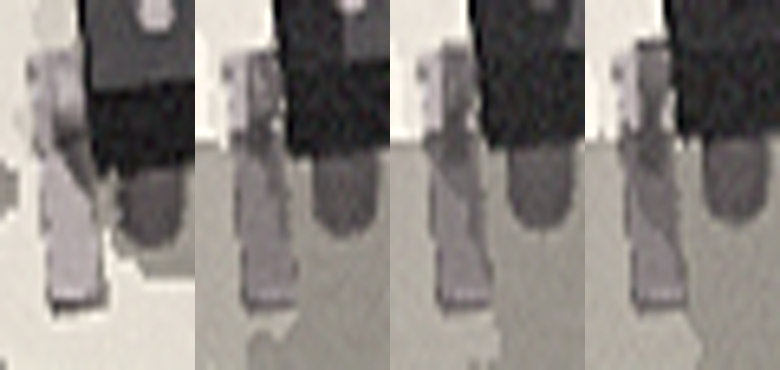

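View pics/s11c.png

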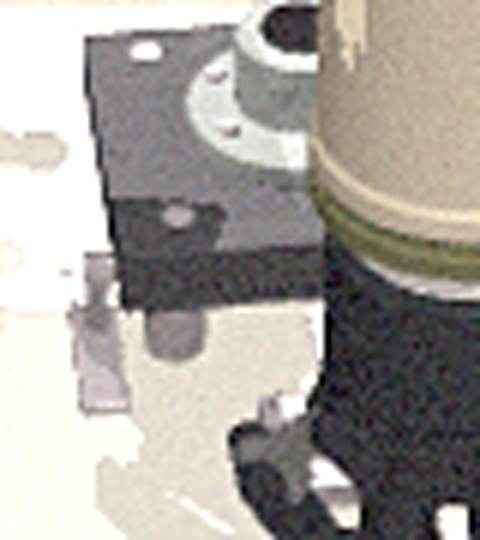

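```bash
python3 - <<'E'
from h import *
S=load('side0'); n=np.array([d[1],-d[0]])
def pt(s,z,lat=-90): return np.r_[L+d*s+n*lat,z]
def panel(P): u,v=proj(S,P); return round((u-246)*6.5),round((v-178)*10)
def shaft(h):
    a=h/145.; ds=130;z=40
    return 145-(ds*np.cos(a)-z*np.sin(a)), z*np.cos(a)+ds*np.sin(a),a
for lat in (-90,):
  for t in (2,4.5,7):
    for h in (0,4.5,6.3,7.8,9.5,11):
        s,z,a=shaft(h); c=(z-t)/44
        if c<1: th=np.arccos(c); fs=s+44*np.sin(th); fz=t
        else: th=0;fs=s+44*np.sin(a); fz=z-44*np.cos(a)
        print(t,h,'th',round(th,2),'rel',round(th-a,2),'shaft',panel(pt(s,z,lat)),'foot',panel(pt(fs,fz,lat)))
E
```

```text
2 0 th 0.53 rel 0.53 shaft (56, 101) foot (54, 156)
2 4.5 th 0.3 rel 0.27 shaft (56, 84) foot (56, 178)
2 6.3 th 0.13 rel 0.09 shaft (55, 77) foot (58, 197)
2 7.8 th 0 rel -0.05 shaft (55, 71) foot (59, 203)
2 9.5 th 0 rel -0.07 shaft (55, 65) foot (58, 195)
2 11 th 0 rel -0.08 shaft (54, 59) foot (58, 188)
4.5 0 th 0.63 rel 0.63 shaft (56, 101) foot (53, 137)
4.5 4.5 th 0.46 rel 0.42 shaft (56, 84) foot (54, 152)
4.5 6.3 th 0.36 rel 0.32 shaft (55, 77) foot (55, 161)
4.5 7.8 th 0.27 rel 0.21 shaft (55, 71) foot (56, 172)
4.5 9.5 th 0.06 rel -0.01 shaft (55, 65) foot (58, 196)
4.5 11 th 0 rel -0.08 shaft (54, 59) foot (58, 188)
7 0 th 0.72 rel 0.72 shaft (56, 101) foot (52, 120)
7 4.5 th 0.57 rel 0.54 shaft (56, 84) foot (53, 132)
7 6.3 th 0.5 rel 0.46 shaft (55, 77) foot (53, 138)
7 7.8 th 0.43 rel 0.38 shaft (55, 71) foot (54, 144)
7 9.5 th 0.34 rel 0.28 shaft (55, 65) foot (55, 153)
7 11 th 0.24 rel 0.16 shaft (54, 59) foot (56, 164)
```

Call:
{"fn": "carry_out", "kwargs": {"increments": [[[-0.0003,0,0.0014],[0,0.01,0],1],[[-0.0003,0,0.0014],[0,0.01,0],1],[[-0.0002,0,0.0014],[0,0.01,0],1],[[-0.0001,0,0.0014],[0,0.01,0],1]]}}

```text
time: 16.85
tool_pos: [491.8, -49.5, 41.2]
tcp_rot: [179.7, 1.3, 96.4]
ft_force: [-5.2, 5.4, 8.6]
finger_gap: 20.0
```

```bash
python3 v.py 12; cat > leg.py <<'E'
from h import *
import sys
ims=[]
for k in sys.argv[2:]:
    b=cv2.imread(f'pics/{k}.png')[178:215,246:276]
    g=b.astype(float);g=(g-g.min())/(np.percentile(g,95)-g.min())*230
    ims.append(cv2.resize(np.clip(g,0,255).astype(np.uint8),None,fx=6.5,fy=10,interpolation=cv2.INTER_CUBIC))
cv2.imwrite('pics/%s.png'%sys.argv[1],np.hstack(ims))
E
python3 leg.py leg12 side0 s10 s11 s12
```

```text
16.85 [491.79 -49.52  41.22] [-5.23  5.42  8.62] [0.04 0.68 0.35] {'toe_s': 35.1, 'toe_lat': 1.8, 'toe_z': 37.8, 'ridge_z': 34.1, 'ridge_lat': 2.3, 'dip': 1.29, 'yaw': 96.38, 'lip_top': 41.4}
```

View pics/leg12.png

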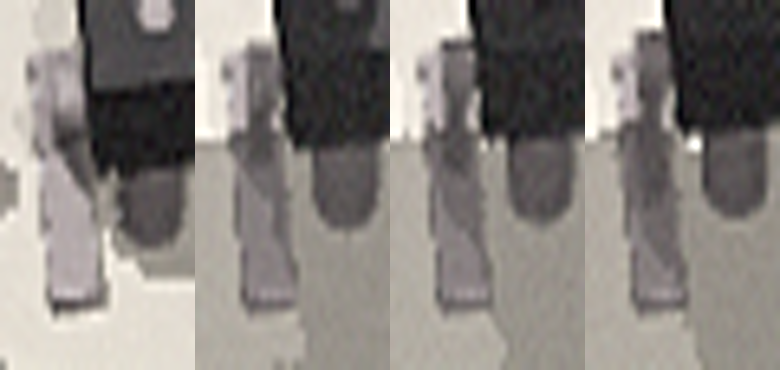

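View pics/s12c.png

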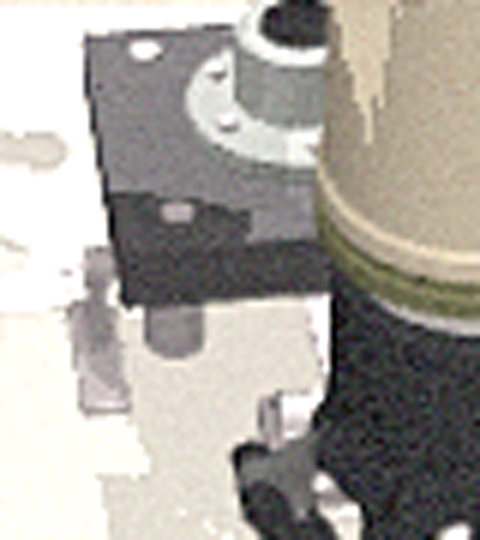

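Call:
{"fn": "carry_out", "kwargs": {"increments": [[[-0.0001,0,0.0017],[0,0.008,0],1],[[-0.0001,0,0.0017],[0,0.008,0],1],[[0,0,0.0014],[0,0.007,0],1]]}}

```text
time: 17.2
tool_pos: [492.2, -49.7, 38.0]
tcp_rot: [179.7, -0.1, 96.5]
ft_force: [-5.3, 5.8, 9.6]
finger_gap: 20.1
```

```bash
python3 v.py 13;python3 leg.py leg13 s10 s11 s12 s13
```

```text
17.2 [492.15 -49.67  38.01] [-5.32  5.77  9.64] [0.   0.8  0.47] {'toe_s': 34.9, 'toe_lat': 1.8, 'toe_z': 39.8, 'ridge_z': 34.2, 'ridge_lat': 2.4, 'dip': -0.13, 'yaw': 96.49, 'lip_top': 42.7}
```

View pics/leg13.png

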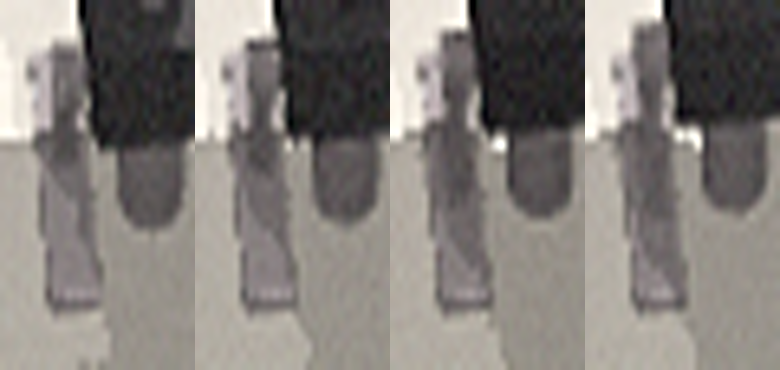

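View pics/s13c.png

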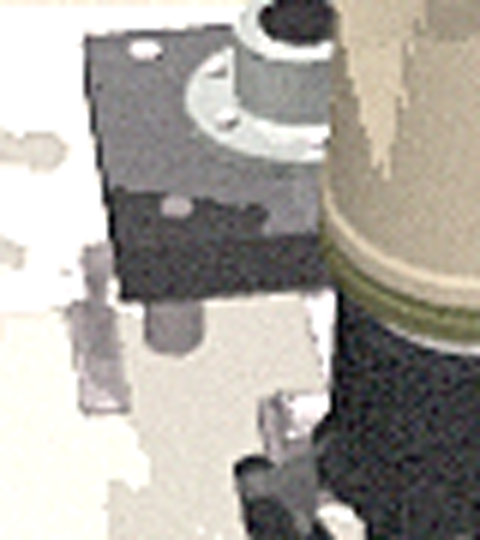

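```bash
python3 - <<'E'
from h import *
snap('top','t13');snap('wrist','w13')
ims=[]
for k in ('top0','t13'):
    b=cv2.imread(f'pics/{k}.png')[130:235,165:265]; ims.append(cv2.resize(cv2.convertScaleAbs(b,alpha=1.7),None,fx=3.9,fy=3.9,interpolation=cv2.INTER_CUBIC))
cv2.imwrite('pics/tc13.png',np.hstack(ims))
for k in ('side0','s10','s12','s13'):
    b=cv2.cvtColor(cv2.imread(f'pics/{k}.png'),cv2.COLOR_BGR2GRAY)
    print(k);print(b[180:212,250:266])
E
```

```text
side0
[[191 175 178 178 175 178 183 184  28  65  71  73  72  78  73  76]
 [192 178 175 178 180 180 185 179  74  57  77  73  72  73  68  76]
 [192 193 179 177 179 179 178 145 115  39  70  74  74  76  75  72]
 [174 168 160 141 143 125 134 142 116  36  69  75  79  75  75  76]
 [125 146 148 134 135 137 134 134 107  30  76  82  78  76  73  74]
 [113 120 150 136 146 158 150 150 105  29  78  75  74  75  74  76]
 [153 158 152 135 136 157 161 156 120  28  71  76  70  69  71  65]
 [180 165 148 143 130 161 160 154 139  46  30  30  34  34  27  25]
 [173 138 134 135 123 149 140 133 129  52  37  31  42  33  36  42]
 [177 148 136 128  97 107 110 115 113  52  37  44  43  32  38  39]
 [178 152 139 135  82  84  87  91  93  65  37  41  40  39  44  35]
 [174 134 138 136  89  63  63  57  69  65  44  38  37  32  33  34]
 [173 112 134 139  87  53  58  73  85  89  26  38  37  43  43  39]
 [177 152 104 141 138 108  77  75  85  93  41  38  33  37  40  36]
 [196 198 169 156 159 153  88  70  78  92  76  33  40  57  30  39]
 [196 193 164 147 151 157 155  86  74  88  91  58  79 123  52  47]
 [195 191 157 149 152 
[... 6797 characters left out ...]
  88 105 123 119 123 113 117]
 [139 144 144 111 104  81  87  92  86  90 101 125 121 118 120 118]
 [141 142 141  90 102  90  86  83  82  85  97 120 121 118 118 120]
 [139 145 138  95 108 109  90  91  89  87  92  97 123 116 122 120]
 [138 143 140 100 103 105 109 111  89  87  88  95 126 118 118 119]
 [141 142 141  98 112 108 108 110 113  91  89 104 123 120 121 119]
 [140 143 139  81 105 101 122 125 130 113  85  92 124 119 119 117]
 [142 139 139 106  72  87  86  90  90  86  71  89 122 120 120 118]
 [142 140 141 140 109 124 120 124 136 133 122 123 121 122 119 119]
 [143 143 142 139 145 144 142 143 143 140 139 121 112 118 121 119]
 [142 141 138 140 141 141 139 141 139 142 143 143 123 120 119 116]]
```

View pics/tc13.png

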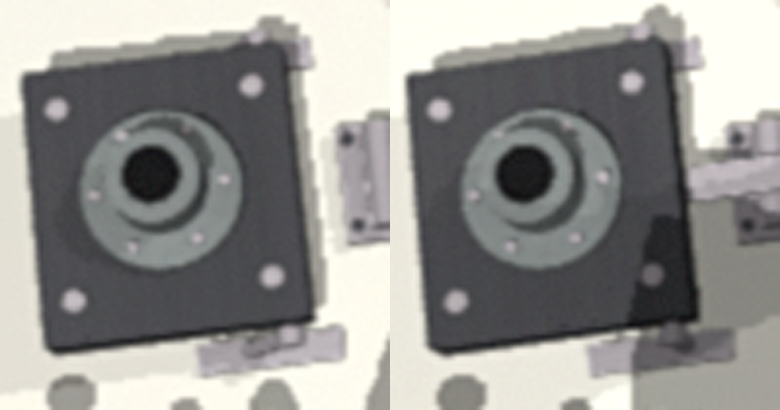

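Call:
{"fn": "carry_out", "kwargs": {"increments": [[[0,0,0.0016],[0,0.009,0],1],[[0,0,0.0016],[0,0.009,0],1],[[0,0,0.0014],[0,0.008,0],1]]}}

```text
time: 17.65
tool_pos: [492.5, -49.6, 35.3]
tcp_rot: [179.7, -1.6, 96.6]
ft_force: [-5.2, 6.0, 11.6]
finger_gap: 20.0
```

```bash
python3 v.py 14;python3 leg.py leg14 s10 s12 s13 s14; python3 - <<'E'
from h import *
for k in ('s13','s14'):
    b=cv2.cvtColor(cv2.imread(f'pics/{k}.png'),cv2.COLOR_BGR2GRAY)
    print(b[190:206,252:260])
E
```

```text
17.65 [492.5  -49.64  35.28] [-5.23  5.97 11.65] [0.27 0.91 0.4 ] {'toe_s': 34.8, 'toe_lat': 1.6, 'toe_z': 42.7, 'ridge_z': 34.8, 'ridge_lat': 2.4, 'dip': -1.62, 'yaw': 96.61, 'lip_top': 44.6}
[[ 75  79  66  74  77  92 145 119]
 [ 85  81  63  71  73  71  78 126]
 [ 90  82  73  71  76  80  74  93]
 [ 90  90  78  77  75  71  73 105]
 [ 92  85  74  78  66  68  74 101]
 [ 91  88  80  77  73  72  80  96]
 [ 86  90  80  75  73  68  81  96]
 [ 79  89  91  72  70  73  78  87]
 [ 87  87  84  69  76  72  78  87]
 [ 91 109  82  84  76  74  74  82]
 [ 93 113  84  88  88  92  88  89]
 [108 107  88  91  90  95  84  88]
 [144 111 104  81  87  92  86  90]
 [141  90 102  90  86  83  82  85]
 [138  95 108 109  90  91  89  87]
 [140 100 103 105 109 111  89  87]]
[[ 76  78  67  71  73  89 138 127]
 [ 79  82  77  72  71  73  69 120]
 [ 93  83  67  75  75  78  76  88]
 [ 93  85  62  77  76  76  81  97]
 [ 99  85  70  75  72  70  77 101]
 [ 87  87  85  71  71  77  69 102]
 [ 90  87  82  75  74  73  74  93]
 [ 80  83  88  77  75  84  84  86]
 [ 89  83  83  80  77  76  80  91]
 [ 87  89  86  78  95  91  86  91]
 [ 90 110  86  89  90  91  85  88]
 [104 109  88  86  87  85  91  89]
 [140 111 107  82  88  90  85  91]
 [140  88 104  90  87  91  89  84]
 [141  93 110 107  89  84  92  88]
 [135  99 108 109 103  86  89  90]]
```

View pics/leg14.png

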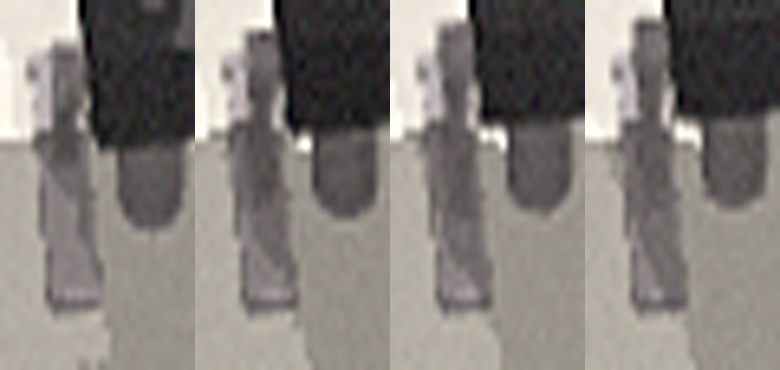

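View pics/s14c.png

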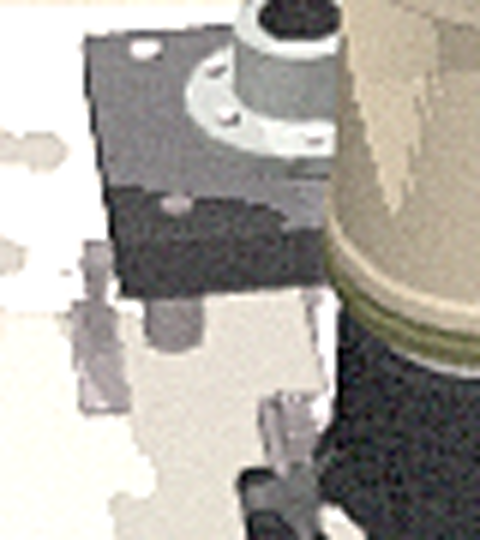

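Call:
{"fn": "carry_out", "kwargs": {"increments": [[[0,0,-0.0014],[0,-0.009,0],1],[[0,0,-0.0014],[0,-0.009,0],1],[[0,0,-0.0014],[0,-0.009,0],1]]}}

```text
time: 18.0
tool_pos: [491.8, -49.6, 39.9]
tcp_rot: [179.8, -0.2, 96.6]
ft_force: [-2.2, 5.8, 4.6]
finger_gap: 20.2
```

```bash
python3 v.py 15
```

```text
18.0 [491.83 -49.59  39.94] [-2.21  5.82  4.61] [0.11 0.41 0.33] {'toe_s': 35.1, 'toe_lat': 0.9, 'toe_z': 41.9, 'ridge_z': 36.1, 'ridge_lat': 1.7, 'dip': -0.15, 'yaw': 96.64, 'lip_top': 44.7}
```

Call:
{"fn": "carry_out", "kwargs": {"increments": [[[0,0,-0.0014],[0,-0.009,0],1],[[0,0,-0.0014],[0,-0.009,0],1],[[0,0,-0.0014],[0,-0.009,0],1]]}}

```text
time: 18.35
tool_pos: [491.0, -49.8, 43.3]
tcp_rot: [179.9, 1.5, 96.6]
ft_force: [-0.0, 1.0, -5.5]
finger_gap: 20.2
```

```bash
python3 v.py 16;python3 leg.py leg16 s13 s14 s15 s16
```

```text
18.35 [490.97 -49.85  43.33] [-0.03  0.99 -5.49] [-0.36 -0.11 -0.05] {'toe_s': 34.9, 'toe_lat': -0.0, 'toe_z': 39.1, 'ridge_z': 35.8, 'ridge_lat': 0.8, 'dip': 1.5, 'yaw': 96.64, 'lip_top': 42.9}
```

View pics/leg16.png

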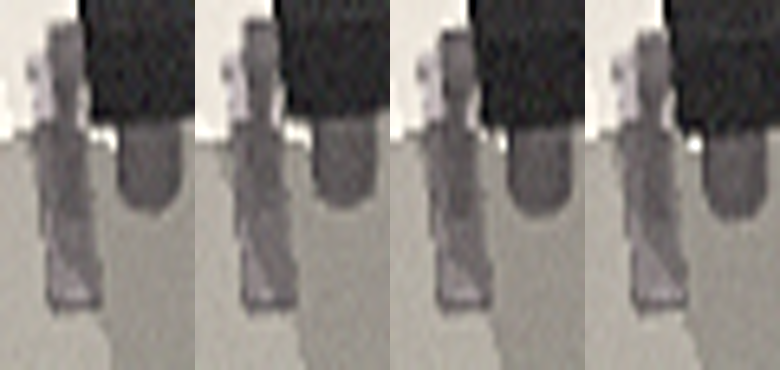

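View pics/s16c.png

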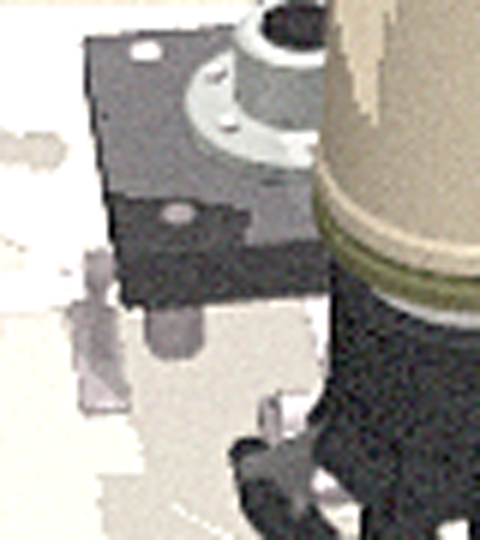

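Call:
{"fn": "carry_out", "kwargs": {"increments": [[[0,0,-0.0004],[0,-0.01,0],1],[[0,0,-0.0004],[0,-0.01,0],1],[[0,0,-0.0004],[0,-0.01,0],1]]}}

```text
time: 18.7
tool_pos: [490.7, -50.3, 44.2]
tcp_rot: [179.9, 3.3, 96.5]
ft_force: [-1.0, 1.9, 2.2]
finger_gap: 20.0
```

```bash
python3 v.py 17;python3 leg.py leg17 s14 s15 s16 s17
```

```text
18.7 [490.72 -50.35  44.22] [-0.97  1.86  2.17] [0.68 0.24 0.14] {'toe_s': 34.1, 'toe_lat': 0.1, 'toe_z': 33.1, 'ridge_z': 32.4, 'ridge_lat': 0.7, 'dip': 3.34, 'yaw': 96.54, 'lip_top': 38.0}
```

View pics/leg17.png

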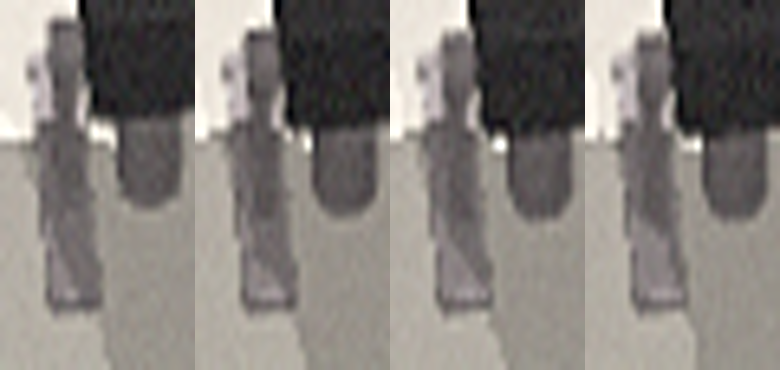

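View pics/s17c.png

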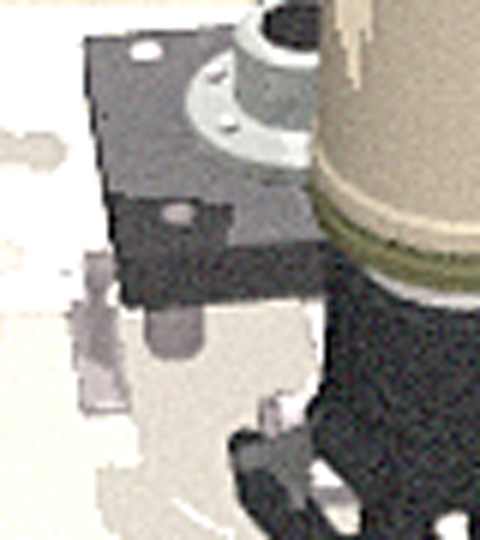

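Call:
{"fn": "carry_out", "kwargs": {"increments": [[[0,0,-0.0014],[0,-0.01,0],1],[[0,0,-0.0014],[0,-0.01,0],1],[[0,0,-0.0014],[0,-0.01,0],1],[[0,0,-0.0014],[0,-0.01,0],1]]}}

```text
time: 19.15
tool_pos: [490.8, -49.6, 50.7]
tcp_rot: [179.9, 5.8, 96.5]
ft_force: [0.2, 2.1, -0.0]
finger_gap: 20.1
```

```bash
python3 v.py 18;python3 leg.py leg18 s15 s16 s17 s18
```

```text
19.15 [490.78 -49.63  50.72] [ 0.21  2.12 -0.01] [0.5  0.19 0.12] {'toe_s': 34.2, 'toe_lat': 0.2, 'toe_z': 30.3, 'ridge_z': 33.2, 'ridge_lat': 0.9, 'dip': 5.82, 'yaw': 96.54, 'lip_top': 36.7}
```

View pics/leg18.png

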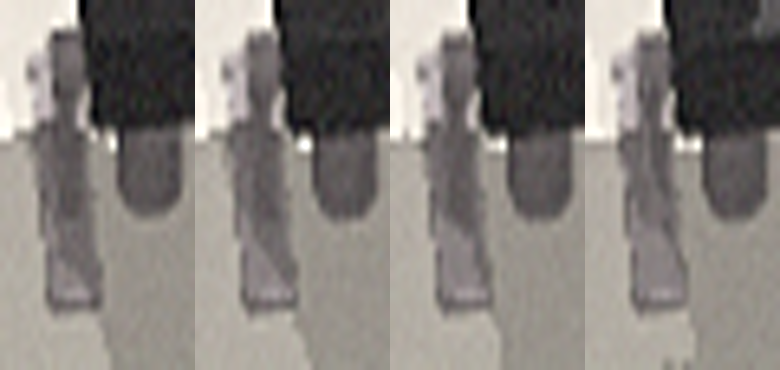

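View pics/s18c.png

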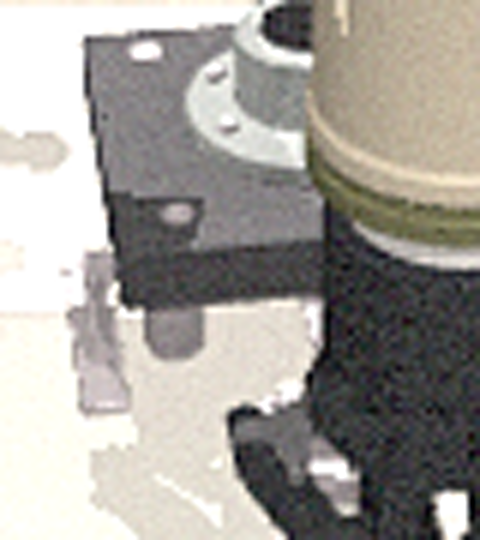

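Call:
{"fn": "carry_out", "kwargs": {"increments": [[[0,0,0.0014],[0,0.01,0],1],[[0,0,0.0014],[0,0.01,0],1],[[0,0,0.0014],[0,0.01,0],1]]}}

```text
time: 19.5
tool_pos: [491.2, -49.9, 46.8]
tcp_rot: [179.8, 4.1, 96.6]
ft_force: [-1.0, -0.6, -1.1]
finger_gap: 19.8
```

```bash
python3 v.py 19
```

```text
19.5 [491.23 -49.93  46.76] [-0.99 -0.64 -1.14] [0.29 0.19 0.06] {'toe_s': 34.3, 'toe_lat': 0.3, 'toe_z': 32.8, 'ridge_z': 33.2, 'ridge_lat': 1.1, 'dip': 4.09, 'yaw': 96.63, 'lip_top': 38.2}
```

Call:
{"fn": "carry_out", "kwargs": {"increments": [[[0,0,0.0009],[0,0.006,0],1],[[0,0,0.0003],[0,0.002,0],1],[[0,0,0],[0,0,0],1],[[0,0,0],[0,0,0],1]], "newtons": 20}}

```text
time: 19.95
tool_pos: [491.1, -50.3, 45.0]
tcp_rot: [179.8, 3.5, 96.5]
ft_force: [-1.2, 1.5, 0.5]
finger_gap: 19.8
```

```bash
python3 q.py
```

```text
19.95 [491.07 -50.35  44.96] [-1.21  1.54  0.52] [0.49 0.16 0.09] {'toe_s': 34.1, 'toe_lat': 0.5, 'toe_z': 33.3, 'ridge_z': 32.8, 'ridge_lat': 1.1, 'dip': 3.47, 'yaw': 96.53, 'lip_top': 38.3}
```

Call:
{"fn": "carry_out", "kwargs": {"increments": [[[0,0,0],[0,0,0],0.72],[[0,0,0],[0,0,0],0.7],[[0,0,0],[0,0,0],0.66],[[0,0,0],[0,0,0],0.6],[[0,0,0],[0,0,0],0.5],[[0,0,0],[0,0,0],0.5]]}}

```text
time: 20.55
tool_pos: [492.0, -51.0, 45.6]
tcp_rot: [179.7, 3.6, 96.5]
ft_force: [0.5, 0.1, -0.6]
finger_gap: 42.9
```

```bash
python3 v.py 20; python3 -c "
from h import *
snap('wrist','w20');snap('top','t20')"
```

```text
20.55 [491.98 -50.95  45.61] [ 0.49  0.07 -0.64] [-0.02 -0.03 -0.02] {'toe_s': 33.3, 'toe_lat': 1.2, 'toe_z': 33.6, 'ridge_z': 33.2, 'ridge_lat': 1.9, 'dip': 3.58, 'yaw': 96.55, 'lip_top': 38.5}
```

View pics/w20.png

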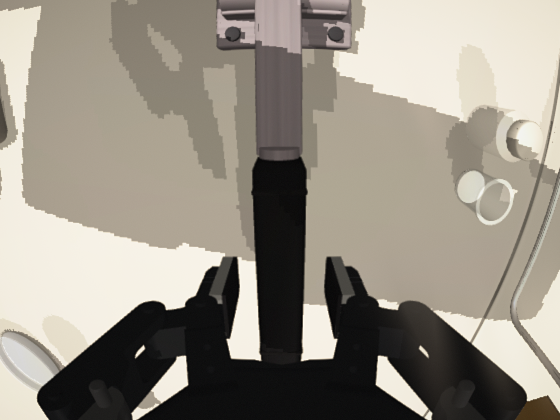

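View pics/s20.png

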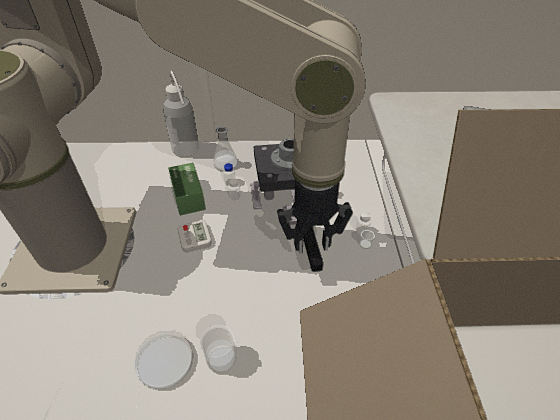

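Call:
{"fn": "carry_out", "kwargs": {"increments": [[[0,0,0],[0,0,0],0.2],[[0,0,0],[0,0,0],0],[[0,0,-0.005],[0,0,0],0],[[0,0,-0.015],[0,0,0],0],[[0,0,-0.02],[0,0,0],0],[[0,0,-0.03],[0,0,0],0],[[0,0,-0.03],[0,0,0],0],[[0,0,-0.03],[0,0,0],0],[[-0.03,0,-0.02],[0,0,0],0],[[-0.03,0,-0.02],[0,0,0],0],[[-0.03,0,0],[0,0,0],0],[[0,0,0],[0,0,0],0]]}}

```text
time: 21.9
tool_pos: [499.6, -131.2, 231.1]
tcp_rot: [179.7, 3.7, 96.7]
ft_force: [0.2, -0.7, -0.5]
finger_gap: 85.8
```

```bash
python3 -c "
from h import *
snap('wrist','w21');snap('top','t21');snap('side','s21')
for k,f in (('side0','x0'),('s21','x21')):
    b=cv2.imread('pics/%s.png'%k)[130:280,230:350]; cv2.imwrite('pics/%s.png'%f,b)
cv2.imwrite('pics/cmp21.png',cv2.resize(np.hstack([cv2.imread('pics/x0.png'),cv2.imread('pics/x21.png')]),None,fx=3.3,fy=3.3,interpolation=cv2.INTER_CUBIC))
a=np.hstack([cv2.imread('pics/top0.png')[100:270,140:320],cv2.imread('pics/t21.png')[100:270,140:320]]);cv2.imwrite('pics/cmpt.png',cv2.resize(a,None,fx=2.2,fy=2.2))"
```

```text
(no output)
```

View pics/cmp21.png

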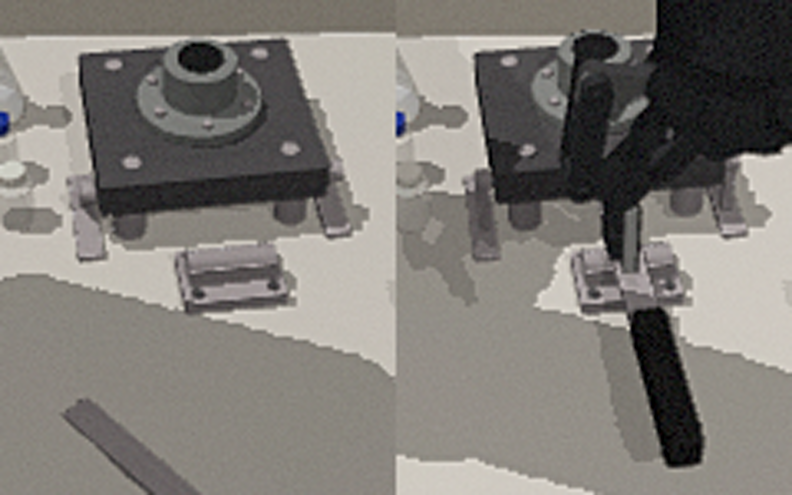

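View pics/cmpt.png

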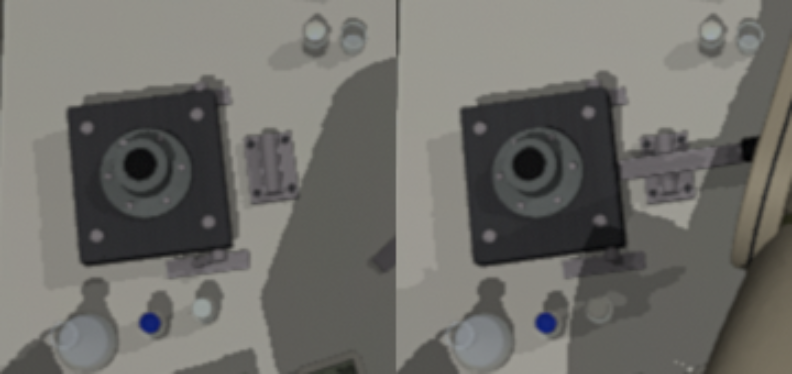

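View pics/w21.png

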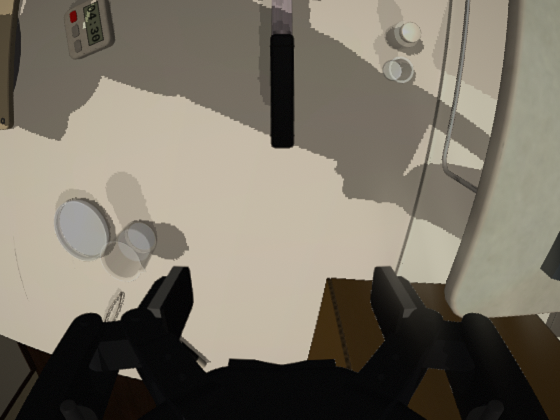

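The base is standing on its legs with the front edge about 9 mm up. The bar rests on the fulcrum, the gripper is clear, and the bystanders haven't moved, so I'm handing in.

```bash
python3 -c "
from h import *
st=r.sense();print(st['time'],st['ft_force'].round(2),st['qd'].round(2))
print(r.hand_in())"
```

```text
22.05 [-0.38  1.09 -0.24] [ 0.98  0.2   1.08  0.06 -0.07 -0.01]
the job is handed in; nothing more can be done
None
```

The base is standing on its two side legs, and I handed the job in at about 22 s; the hand-in gives no verdict.

**What I did:** I gripped the bar by its handle and slid the toe over the fulcrum and under the middle of the lip. It met the rib at about 4 N, and I backed off about 1.5 mm before levering. I raised the edge about 12 mm at roughly 5 mm/s until the legs swung down. Then I eased it back onto the legs and let go of the bar. The bar now rests on the fulcrum with its toe lightly under the lip.

**Last checks:**
- **Base:** the pictures show both legs upright and the front edge about 9 mm up, so the lip is near 37 mm. The base stayed still while the bar was unloaded and, in the pictures, after I let go.
- **Bar and gripper:** the bar is lying still, the fingers are open, and the tool is well clear at z = 231 mm.
- **Bystanders:** the bystanders look unmoved in the top view.

**Less certain:**
- **Legs:** in the shaded side view the leg angle was hard to read. I judged it from the foot's movement in the image and from the base staying up.
- **Shove:** the toe may have rubbed the rib during the lift, but I saw no shove of the base.
- **Bar height:** the bar's height over the ridge, worked out from the arm pose, read up to about 4 mm too high during levering. I took this as give in the grip.
- **Not measured:** I had no direct measure of the load on the strips or of the force between bar and base.

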